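Swap the beaker under the probe and crank the lift up

TASK

Take the white rinse beaker off the measuring stand's plate and stand it in the green tray, then stand the yellow sample beaker upright on the plate, centred under the probe, and let go. Then crank the handwheel by its red handle clockwise, more than a full turn, up to its stop, so that the probe dips into the sample, and let go. Keep both beakers upright, do not bump the probe or its retort stand, and leave the amber bottle, the jar and the pipette where they are.

Things in the scene. Friction and masses are not known exactly. Their poses are not given: they have to be found in the camera images.
- stand: Fixed blue measuring stand. Origin on the table straight below the centre of its round plate; z up; its +x points away from the robot (yaw -0.15 to 0.2 rad). Housing 170 (x) x 160 (y) x 64 mm high round the origin. To its -y side a 35 mm high arm leads to a gearbox with the handwheel; see wheel_hub.
- plate_top (a point): Centre of the upper face of the grey round plate, 140 mm in diameter, 14 mm thick. It is 90 mm above the table when lowest and rises 115 mm as the handwheel is turned to its stop.
- wheel_hub (a point): Centre of the handwheel: a point of the stand, at its x -10, y -220, z 140 mm. The wheel's axis leans 30 degrees from vertical towards the robot: direction (-0.5, 0, 0.866) in the stand's frame. Rim: 14 mm thick bar, circle of 65 mm radius about the hub, in the plane square to the axis; three spokes.
- wheel (a joint): Handwheel angle q, rad: 0 at its lower stop, 7.5 at its upper stop; grows clockwise seen from above; starts at 0 to 0.6. Stays where left; takes 4 to 10 N at the handle. Plate's rise: 15.4 mm per rad. Hub to handle at q: 65 mm along cos(q)*u - sin(q)*v, u = (0.866, 0, 0.5), v = (0, 1, 0) in the stand's frame.
- handle_mid (a point): Middle of the red crank handle: a cylinder 24 mm in diameter, 66 mm long, parallel to the wheel's axis, standing on the rim; from 12 to 78 mm above the rim's plane (along the axis), its middle 45 mm above. The red sleeve spins freely on its pin, so it can be gripped while the hand goes round without turning.
- probe: Fixed retort stand holding the probe over the plate. Origin on the table straight below the probe's tip; +x points away from the robot. Probe: upright greenish rod, diameter 14, from 250 to 383 mm above the table; 26 mm cork collar at 308 to 342 mm; a level 10 mm bar at 325 mm runs 150 mm to +x to an upright rod 440 mm tall; foot 100 x 160 x 12 mm round x 165 mm.
- probe_tip (a point): Lower end of the probe, 250 mm above the table: 160 mm above the plate when this is lowest; 80 to 90 mm above the rim of a beaker standing there at the start. Within 12 mm of the plate's centre in plan.
- rinse_beaker: White open beaker with a grey band, outer diameter 60, height 70, wall 3.5 mm, loose, 80 to 180 g; starts on the plate. Origin at the centre of its underside, z up.
- sample_beaker: Yellow open beaker with a black band, outer diameter 60, height 70, wall 3.5, bottom 5 mm, loose, 80 to 180 g; starts on the table left or right of the stand. Origin at the centre of its underside, z up.
- tray_floor (a point): Centre of the inner floor (5 mm above the table) of the green square tray, fixed, 150 x 150 mm outside, walls 5 mm thick and 12 mm high; on the side of the stand where the sample beaker is not.
- reagent_bottle: Bystander: amber bottle, diameter 62, height 160 mm, standing just beyond the sample beaker. Origin at the centre of its underside.
- jar: Bystander: closed jar, diameter 68, height 90 mm, standing just beyond the tray. Origin at the centre of its underside.
- pipette: Bystander: black pipette with a blue button lying on the table in front of the stand, 210 mm long along its y, 30 wide, 22 high. Origin under its middle.
Things that resemble listed ones, but are neither listed nor needed, are in the scene too. Of the things that look like the sample_beaker, take the one that is nearest to the robot's base at the start. What is shaped like the rinse_beaker but blue is not meant.

How it is judged:
By the outcome, as a careful person would: the job done as asked, in the order asked, and still so for the second after the job is handed in, with the robot touching nothing.
It also fails if it takes over 72 s, if anything falls off the work surface, if the arm or the gripper's body presses on something with over 40 N, if the wrist force passes 120 N, or if a joint passes its speed limit or range.

ROBOT

A 6-joint arm with a two-finger parallel gripper is mounted at the origin on the work surface. World frame = base frame: x ahead of the robot, y to its left, z up, the work surface at z = 0. Lengths are in m, angles in degrees, forces in N, time in s.
With the tool pointing down it reaches from about 0.25 to 0.725 m from the base axis. Payload 9.7 kg.
Tool frame: the origin (TCP) lies between the finger pads; the fingertips stand 22 mm ahead of it and the grasp point (between the pads) lies 3 mm ahead of it; z points along the fingers, y is the line along which they close (so a half turn about z gives the same grasp; the last joint's range is limited). The gripper opens to 85 mm and grips with 20 to 120 N. Pads are 22 mm wide; open, the fingers measure 114 mm over their backs; the gripper's body (76 mm by 85 mm) begins 54 mm behind the grasp point. The pads swing forward as they close: fully open they stand 13 mm farther back than shut.
Start: joints at [0, 4.979, 10.078, 95.1, 0, 90], TCP at [0.55, -0, 0.253] pointing down, gripper open.
Joint ranges: [-179.16, 179.16], [-48.56, 103.87], [-65.8, 70.77], [-126.05, 130.52], [-82.76, 87.17], [-180, 180]. Speed limits (degrees/s): [127.2, 127.2, 147.25, 180, 180, 180].

INTERFACE

Orientations are given as [roll, pitch, yaw] about the fixed x, y, z axes, in that order (R = Rz(yaw) Ry(pitch) Rx(roll)).
In Python, from workcell import bot, viewer, finder gives the robot as it stands.
- The arm moves only by the tool move_arm, never from a script. Its arguments are lists of equal length, an entry for each row: "offset": the shift along the tool's x, y, z in cm, a list of three; "twist": the turn, a rotation vector about the tool's x, y, z in rad, a list of three; "grip": the opening, from 0 (shut) to 1 (fully open). In form: {"offset": [[x, y, z], ...], "twist": [[ax, ay, az], ...], "grip": [grip, ...]}. A call has 1 to 5 rows; each row shifts and turns the commanded pose from where the row before left it, along the tool's axes as they then stand; what a row does not reach is not made up. A row lasts 1/10 s, in which the tool goes at most 50 mm and 8.59 degrees, less where a joint would pass 70% of its speed; a pose out of reach is approached as far as the arm can. A call is refused whole if a number of a shift passes 5 or a number of a turn 0.15, either way. A call with a gripper value outside its range is refused whole. The fingers move at their own pace and stop on an object; "force" is the grip in N (left out, the last holds). Time passes only in rows, so rows that do not move let the fingers close. It gives the time, the measured TCP pose, the force, the opening and the grip force at its end, in the units of the state.
- bot.get_obs(): the state, without advancing time (a new reading comes with each control period).
- viewer.camera(name): name is "scene" or "side" or "wrist"; returns a dict with "color" (420x560x3 uint8, red, green, blue), "depth" (420x560 float32, m along the optical axis (not along the pixel's ray), 0 where there is no reading), "vfov" (degrees; the focal length in pixels is half the picture's height over the tangent of half this angle, whatever the lens; pixels are square), "cx", "cy" (the principal point, pixels), "position" and "attitude" of the camera in the world; the wrist camera has in their place "tool_from_camera" (4x4, takes a point from camera to tool coordinates, whose origin is the TCP and whose axes are the flange's). Camera axes: x right, y down, z forward; pixel columns grow to the right and rows downward; lengths in m; the calibration is good to about 2 mm. A picture is of the moment at which its call begins: read the wrist's pose just before it.
- bot.job_done(): hands the job in; it is judged then, once.
Trained networks look in a picture, given as the dict that the camera call returned (one of the last four; its "shot" number tells which), for a name from the list of things; names that differ only in an ending like _2 or _b are one class to them, and where a whole thing is asked for, a point or a joint stands for the part that bears it (a point fixed in the world has none). Each returns a list of dicts, best first, with "p" (0 to 1); they miss things now and then, are a little off and sometimes report something else, mostly with a low value. They report only what shows in the picture. A call takes as long as a camera call. They do not tell look-alikes from the thing itself.
- finder.boxes_of(picture, thing): "position" ([column, row] in pixels, amid what is visible of it).
- finder.pinpoint(picture, thing): "position" ([column, row] in pixels: a listed point, or the origin of a listed thing).
The state is a dict: "time": time; "q": joint angles; "qd": joint speeds; "joint_efforts": joint torques, N m; "ee_pos": TCP position; "tcp_rot": TCP orientation; "wrist_force": force on the tool from outside, world axes, zero at the start; "torque": the same for the moment, N m; "opening": finger opening in m; "grasp_force": force on a finger pad.
Only numpy, scipy, OpenCV 4.12 (cv2) and the standard library are available. Lean on these libraries where they do the work, as an engineer would, in place of code of your own. Each camera call takes 0.05 s, during which the arm holds its last target. There are 200 camera calls.

## Working session

There is one attempt and no reset: what is moved stays moved. The work goes in short steps, Python scripts to look and compute and a tool call to move; the robot and the scene stay as the last step left them, time stands still between calls to the robot, and variables do not carry over. Pictures are saved under pics/ and viewed, at most 10 in all, crops included, and the job is handed in when it is done.

Besides the shell and the picture viewer there is one more tool, called after "Emit:" as name(argument=value, ...) on one line, values as JSON. move_arm: Moves the arm, as the interface text tells. Its arguments: {"type":"object","properties":{"offset":{"type":"array","items":{"type":"array","items":{"type":"number"}}},"twist":{"type":"array","items":{"type":"array","items":{"type":"number"}}},"grip":{"type":"array","items":{"type":"number"}},"force":{"type":"number"}},"required":["offset","twist","grip"]}

```bash
ls; mkdir -p pics
cat > h.py <<'E'
import numpy as np, cv2
from scipy.spatial.transform import Rotation as R
from workcell import bot, viewer, finder
def T_of(c,obs=None):
    T=np.eye(4)
    if 'tool_from_camera' in c:
        A=np.eye(4);A[:3,:3]=R.from_euler('xyz',obs['tcp_rot'],degrees=True).as_matrix();A[:3,3]=obs['ee_pos'];return A@np.array(c['tool_from_camera'])
    a=np.array(c['attitude'],float)
    T[:3,:3]=a if a.shape==(3,3) else R.from_euler('xyz',a,degrees=True).as_matrix()
    T[:3,3]=c['position'];return T
def cloud(c,T):
    h,w=c['depth'].shape;f=h/2/np.tan(np.radians(c['vfov'])/2)
    u,v=np.meshgrid(np.arange(w),np.arange(h));d=c['depth']
    P=np.stack([(u-c['cx'])/f*d,(v-c['cy'])/f*d,d],-1)@T[:3,:3].T+T[:3,3]
    P[d==0]=np.nan
    return P
def save(c,n): cv2.imwrite('pics/'+n,c['color'][:,:,::-1])
E
python3 - <<'E'
from h import *
print(bot.get_obs())
for n in ['scene','side']:
    c=viewer.camera(n); save(c,n+'1.png'); print(n,{k:c[k] for k in c if k not in('color','depth')})
    P=cloud(c,T_of(c))
    np.savez('/tmp/'+n,P=P,c=c['color'])
    for t in ['plate_top','wheel_hub','handle_mid','probe_tip','rinse_beaker','sample_beaker','tray_floor','reagent_bottle','jar','pipette','stand']:
        for r in finder.pinpoint(c,t)[:4]:
            u,v=np.array(r['position']).round().astype(int)
            print(t,round(r['p'],2),u,v,P[v,u].round(3) if 0<=v<420 and 0<=u<560 else '')
E
```

```text
pics
{'time': 0.0, 'q': array([-6.92974393e-05,  5.01067832e+00,  1.00346159e+01,  9.51005298e+01,
       -2.35130427e-04,  9.00002380e+01]), 'qd': array([ 0.03049318, -0.05035697, -0.04484974, -0.00715814, -0.02241091,
       -0.01632523]), 'joint_efforts': array([ 7.68234549e-04, -5.20392072e+01,  4.64802504e+01,  1.63646933e-02,
        2.23589603e-05, -6.77332673e-05]), 'ee_pos': array([ 5.49793177e-01, -1.74425695e-06,  2.52588556e-01]), 'tcp_rot': array([-1.79923408e+02,  2.35448398e-04,  8.99996930e+01]), 'wrist_force': array([-0.26131082, -0.60049271,  0.20579623]), 'torque': array([-0.01366878,  0.02685736, -0.00357039]), 'grasp_force': 0.0, 'opening': 0.08541552957796639}
scene {'vfov': 56.1209547879187, 'cx': 274.5957207755707, 'cy': 207.4455660791056, 'position': array([ 0.96900674, -0.77244208,  1.0907942 ]), 'attitude': array([-136.15648421,   -0.71161224,   27.91741797]), 'shot': 1}
plate_top 0.79 293 209 [0.599 0.086 0.114]
wheel_hub 0.94 265 245 [ 0.607 -0.125  0.155]
handle_mid 0.53 277 237 [ 0.646 -0.125  0.215]
probe_tip 0.7 294 179 [0.486 0.339 0.003]
rinse_beake
[... 712 characters left out ...]
,  -34.94884437]), 'shot': 2}
plate_top 0.73 272 214 [0.582 0.095 0.091]
plate_top 0.39 274 209 [0.588 0.09  0.116]
handle_mid 0.63 323 218 [ 0.62  -0.129  0.233]
probe_tip 0.3 248 186 [0.629 0.337 0.025]
rinse_beaker 0.59 271 207 [0.583 0.102 0.119]
rinse_beaker 0.56 266 203 [ 0.498 -0.007  0.268]
rinse_beaker 0.35 273 210 [0.585 0.093 0.11 ]
sample_beaker 0.91 227 200 [0.524 0.321 0.018]
sample_beaker 0.69 213 179 [0.539 0.459 0.021]
sample_beaker 0.64 326 218 [ 0.635 -0.127  0.222]
reagent_bottle 0.95 250 187 [0.634 0.331 0.021]
jar 0.87 383 324 [ 0.614 -0.43   0.047]
pipette 0.6 238 249 [0.429 0.08  0.023]
pipette 0.32 384 327 [ 0.615 -0.435  0.036]
stand 0.93 277 229 [0.57  0.048 0.064]
```

Run:
```python
import cv2
a=cv2.imread('pics/scene1.png');b=cv2.imread('pics/side1.png')
a=cv2.resize(a[110:410,120:420],(400,400),interpolation=cv2.INTER_CUBIC) if 0 else cv2.resize(a[110:410,130:400],(396,440),interpolation=cv2.INTER_CUBIC)
b=cv2.resize(b[90:390,160:430],(396,440),interpolation=cv2.INTER_CUBIC)
cv2.imwrite('pics/both.png',cv2.hconcat([a,b]))
```

```text
(no output)
```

View pics/both.png

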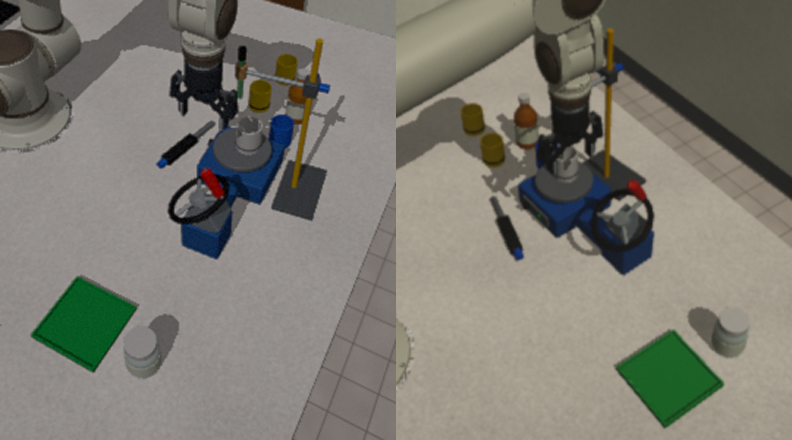

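The picture shows the rinse beaker on the plate at scene pixel (299,208). The probe and yellow retort rod are above and behind it, and the handwheel with its red handle is at (277,237). The tray is at (187,328) with the jar beyond it.

- **Sample look-alikes:** yellow beakers at scene (308,180), about (0.53,0.32), and (325,163), about (0.54,0.46). The first is nearer the base, so I take that one.
- **Rinse look-alikes:** white on the plate at (299,208), and blue at (318,209). I take the white one.

Next I fit the positions and make one close crop to check.

```bash
cat >> h.py <<'E'
from scipy.optimize import least_squares
def fitc(P,r,x0):
    f=lambda p:np.hypot(P[:,0]-p[0],P[:,1]-p[1])-r
    s=least_squares(f,x0,loss='soft_l1',f_scale=0.003);return s.x.round(4),len(P),np.median(abs(f(s.x))).round(4)
def sel(P,C,lo,hi,hue=None,smin=0,smax=255,vmin=0):
    H=cv2.cvtColor(C,cv2.COLOR_RGB2HSV).astype(int);m=np.all((P>lo)&(P<hi),-1)&(H[...,1]>=smin)&(H[...,1]<=smax)&(H[...,2]>=vmin)
    if hue: m&=((H[...,0]-hue[0])%180<=(hue[1]-hue[0])%180)
    return P[m]
E
python3 - <<'E'
from h import *
D={n:np.load(f'/tmp/{n}.npz') for n in['scene','side']}
for n,d in D.items():
    P,C=d['P'],d['c']
    for nm,lo,hi,hue,x0 in [('sampleA',(.45,.25,.01),(.62,.39,.064),(15,35),(.54,.32)),('sampleB',(.45,.39,.01),(.65,.54,.064),(15,35),(.56,.46))]:
        Q=sel(P,C,lo,hi,hue,100); print(n,nm,fitc(Q,.03,x0),Q.mean(0))
    Q=sel(P,C,(.5,.0,.1),(.7,.18,.158),None,0,60,90); print(n,'rinse',fitc(Q,.03,(.6,.09)),Q.mean(0))
    Q=sel(P,C,(.5,-.05,.084),(.72,.2,.096)); print(n,'platetop',len(Q),Q.min(0),Q.max(0))
    Q=sel(P,C,(.4,-.3,.1),(.8,0,.3),(170,188),130); print(n,'handle',len(Q),Q.mean(0).round(3),Q.min(0).round(3),Q.max(0).round(3))
    Q=sel(P,C,(.3,-.6,-.01),(.7,-.2,.03),(45,75),120).astype(np.float32); print(n,'tray',cv2.minAreaRect(Q[:,:2]))
    Q=sel(P,C,(.5,-.05,.01),(.9,.2,.062),(100,125),120); print(n,'blue',len(Q))
    Q=sel(P,C,(.3,-.1,.26),(.85,.25,.5),(12,28),130); print(n,'rod',Q.mean(0),len(Q))
    Q=sel(P,C,(.3,-.05,.2),(.85,.25,.385),(35,85),40); print(n,'probe',Q.mean(0),len(Q),Q.std(0))
    # wheel rim black points
    H=C.max(-1); m=np.all((P>(.48,-.25,.08))&(P<(.72,-.02,.24)),-1)&(H<45); Q=P[m]; print(n,'rim',len(Q),Q.min(0).round(3),Q.max(0).round(3))
    m=np.all((P>(.48,-.26,.055))&(P<(.8,.25,.068)),-1)&(C[...,2]>C[...,0]*1.8); Q=P[m].astype(np.float32); print(n,'housing top',len(Q),cv2.minAreaRect(Q[:,:2][Q[:,1]>-.02]))
E
```

```text
scene sampleA (array([0.5356, 0.3479]), 212, np.float64(0.0018)) [0.53938881 0.34174229 0.04069962]
scene sampleB (array([0.5542, 0.4899]), 157, np.float64(0.002)) [0.55614202 0.48583923 0.04602727]
scene rinse (array([0.6079, 0.1134]), 147, np.float64(0.0015)) [0.61706394 0.09452708 0.13352638]
scene platetop 649 [0.52900753 0.03290371 0.08403309] [0.66777182 0.16206949 0.09595499]
scene handle 177 [ 0.636 -0.121  0.215] [ 0.577 -0.186  0.135] [ 0.658 -0.054  0.248]Traceback (most recent call last):
  File "<stdin>", line 10, in <module>
cv2.error: OpenCV(4.12.0) /io/opencv/modules/imgproc/src/convhull.cpp:143: error: (-215:Assertion failed) total >= 0 && (depth == CV_32F || depth == CV_32S) in function 'convexHull'
```

Run:
```python
import cv2
a=cv2.imread('pics/scene1.png')[140:260,240:360];b=cv2.imread('pics/side1.png')[150:270,200:360]
cv2.imwrite('pics/close.png',cv2.hconcat([cv2.resize(a,None,fx=2.8,fy=2.8,interpolation=2),cv2.resize(b,None,fx=2.8,fy=2.8,interpolation=2)]))
```

```text
(no output)
```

View pics/close.png

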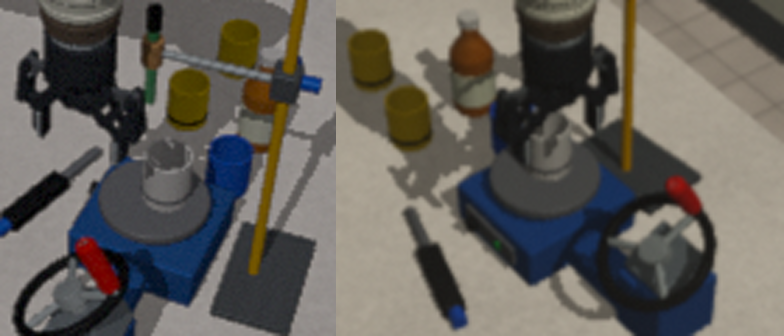

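The crop confirms the choice: the nearer yellow beaker is at scene (308,180) with the bottle beyond it. The white beaker is on the plate with the blue look-alike behind it, and the handle is at the far side of the wheel.

Run:
```python
from h import *
D={n:np.load(f'/tmp/{n}.npz') for n in['scene','side']}
mar=lambda Q:cv2.minAreaRect(np.ascontiguousarray(Q[:,:2],dtype=np.float32)) if len(Q)>3 else None
for n,d in D.items():
    P,C=d['P'],d['c']
    if n=='side':
        Q=sel(P,C,(.45,.25,.01),(.62,.39,.064),(15,35),100); print('sampleA',fitc(Q,.03,(.54,.34)))
        Q=sel(P,C,(.5,.0,.1),(.7,.18,.158),None,0,60,90); print('rinse',fitc(Q,.03,(.6,.1)))
        Q=sel(P,C,(.5,-.05,.084),(.72,.2,.096)); print('plate',len(Q),Q.min(0).round(3),Q.max(0).round(3))
    Q=sel(P,C,(.5,-.05,.084),(.72,.25,.094),None,0,70)
    Q=Q[np.argsort(-np.hypot(*(Q[:,:2]-[.603,.105]).T))][:0] if 0 else Q
    print(n,'plate rect',mar(Q))
    Q=sel(P,C,(.55,-.2,.17),(.72,-.05,.3),(170,188),110); m=Q.mean(0);U,S,V=np.linalg.svd(Q-m); print(n,'handle',len(Q),m.round(3),V[0].round(3),((Q-m)@V[0]).min().round(3),((Q-m)@V[0]).max().round(3))
    Q=sel(P,C,(.3,-.6,-.01),(.75,-.2,.03),(45,85),100); print(n,'tray',len(Q),mar(Q),Q.mean(0).round(3) if len(Q) else '')
    Q=sel(P,C,(.6,-.1,.2),(.9,.25,.43),(10,30),120); print(n,'rod',Q.mean(0).round(3),len(Q),Q.std(0).round(3))
    Q=sel(P,C,(.45,-.05,.2),(.7,.25,.31),(35,90),40); print(n,'probe',np.median(Q,0).round(3) if len(Q) else '',len(Q))
    H=C.max(-1); m=np.all((P>(.48,-.25,.08))&(P<(.72,-.02,.19)),-1)&(H<50); Q=P[m]; print(n,'rim',len(Q),Q.min(0).round(3),Q.max(0).round(3),mar(Q))
    m=np.all((P>(.45,-.03,.055))&(P<(.8,.25,.070)),-1)&(C[...,2]>C[...,0]*1.6); Q=P[m]; print(n,'housing top',len(Q),mar(Q))
    m=np.all((P>(.35,-.1,.008))&(P<(.5,.25,.035)),-1)&(H<120); print(n,'pip',mar(P[m]))
    Q=sel(P,C,(.55,.2,.01),(.75,.42,.2),(3,14),120); print(n,'bottle',Q.mean(0).round(3),len(Q))
    m=np.all((P>(.55,-.55,.03))&(P<(.8,-.3,.085)),-1); print(n,'jar',fitc(P[m],.034,(.65,-.43)))
```

```text
scene plate rect ((0.5992228388786316, 0.09571580588817596), (0.13851967453956604, 0.12597177922725677), 5.301639556884766)
scene handle 167 [ 0.637 -0.123  0.219] [ 0.53   0.07  -0.845] -0.033 0.045
scene tray 2485 ((0.5007328391075134, -0.40577417612075806), (0.15095865726470947, 0.15137086808681488), 89.90433502197266) [ 0.501 -0.408  0.007]
scene rod [0.736 0.111 0.322] 209 [0.006 0.003 0.07 ]
scene probe [0.589 0.09  0.286] 50
scene rim 384 [ 0.542 -0.187  0.09 ] [ 0.664 -0.051  0.185] ((0.6020718812942505, -0.11868848651647568), (0.13683265447616577, 0.12152491509914398), 86.72158813476562)
scene housing top 708 ((0.5972270369529724, 0.13256651163101196), (0.1688459813594818, 0.22328324615955353), 3.6750686168670654)
scene pip ((0.44020920991897583, 0.11608076840639114), (0.20613829791545868, 0.034674022346735), 73.39398193359375)
scene bottle [0.641 0.338 0.103] 28
scene jar (array([ 0.6456, -0.416 ]), 281, np.float64(0.0017))
sampleA (array([0.5346, 0.3495]), 252, np.float64(0.0018))
rinse (array([0.6059, 0.1148]), 117, np.float64(0.0016))
plate 633 [0.525 0.033 0.084] [0.665
[... 253 characters left out ...]
8385193347931), (0.15206994116306305, 0.15044113993644714), 0.05287019535899162) [ 0.498 -0.408  0.005]
side rod [0.732 0.114 0.325] 187 [0.004 0.003 0.073]
side probe [ 0.592 -0.004  0.261] 1
side rim 599 [ 0.536 -0.186  0.08 ] [ 0.655 -0.046  0.182] ((0.5929099917411804, -0.11711367964744568), (0.11736495792865753, 0.14152467250823975), 12.731295585632324)
side housing top 635 ((0.5912275314331055, 0.12585937976837158), (0.17327725887298584, 0.2129942923784256), 6.262895107269287)
side pip ((0.4541565179824829, 0.1102231815457344), (0.20100417733192444, 0.07250870764255524), 73.20893096923828)
side bottle [0.636 0.339 0.1  ] 195
side jar (array([ 0.648 , -0.4155]), 301, np.float64(0.0022))
```

Run:
```python
from h import *
o=bot.get_obs();c=viewer.camera('wrist');print(np.array(c['tool_from_camera']).round(3),c['vfov']);save(c,'w1.png')
print(T_of(c,o).round(3))
```

```text
[[ 0.001 -0.953 -0.302  0.078]
 [ 1.     0.001 -0.     0.001]
 [ 0.001 -0.302  0.953 -0.121]
 [ 0.     0.     0.     1.   ]] 60.414927772802066
[[ 1.     0.001 -0.     0.551]
 [ 0.001 -0.953 -0.302  0.078]
 [-0.001  0.302 -0.953  0.374]
 [ 0.     0.     0.     1.   ]]
```

Emit:
move_arm(offset=[[0,-3,-2]], twist=[[0,0,0.15]], grip=[1])

```text
time: 1.35
ee_pos: [0.5207, 0.0, 0.2698]
tcp_rot: [-179.7, 0.0, 81.4]
wrist_force: [-0.5, -0.4, 0.5]
opening: 0.0857
grasp_force: 0.0
```

```bash
python3 -c "
from h import *
o=bot.get_obs();print(o['time'],o['q'].round(1),o['ee_pos'].round(3),o['tcp_rot'].round(1))"
```

```text
1.35 [ 0.   1.6  8.4 97.1 -0.  98.6] [0.521 0.    0.27 ] [-179.7    0.    81.4]
```

```bash
cat >> h.py <<'E'
def pose(p,al,ph,grasp=True):
    a,f=np.radians([al,ph]);z=np.array([np.cos(a)*np.cos(f),np.cos(a)*np.sin(f),-np.sin(a)]);y=np.array([-np.sin(f),np.cos(f),0])
    T=np.eye(4);T[:3,:3]=np.c_[np.cross(y,z),y,z];T[:3,3]=np.array(p)-(.003*z if grasp else 0);return T
def cur():
    o=bot.get_obs();T=np.eye(4);T[:3,:3]=R.from_euler('xyz',o['tcp_rot'],degrees=True).as_matrix();T[:3,3]=o['ee_pos'];return T
def plan(T0,T1,vmax=3.0,n=None,tag=''):
    D=np.linalg.inv(T0)@T1;w=R.from_matrix(D[:3,:3]).as_rotvec()
    N=n or max(1,int(np.ceil(max(abs(w).max()/.13,np.linalg.norm(w)/.14,np.linalg.norm(D[:3,3])*100/vmax))))
    r=R.from_rotvec(w/N);S=sum((r**k).as_matrix() for k in range(N));v=np.linalg.solve(S,D[:3,3])
    v=(v*100).round(2);w=(w/N).round(3);T=T0.copy();E=np.eye(4);E[:3,:3]=R.from_rotvec(w).as_matrix();E[:3,3]=v/100
    tr=[]
    for k in range(N): T=T@E;tr.append(T[:3,3].round(3).tolist())
    print(tag,'N',N,'off',v.tolist(),'tw',w.tolist(),'mid',tr[N//2],'end',tr[-1]);return T
E
python3 - <<'E'
from h import *
T=cur();T=plan(T,pose((.43,.083,.22),40,10));
d=np.array([np.cos(np.radians(10)),np.sin(np.radians(10)),0])
g=np.array([.607,.114,.136])
T=plan(T,pose(g-.1*d,40,10));T=plan(T,pose(g,40,10),1.8)
E
```

```text
N 15 off [1.02, -0.21, -0.11] tw [-0.055, -0.04, -0.117] mid [0.485, 0.071, 0.261] end [0.428, 0.083, 0.222]
 N 4 off [0.33, 0.0, 2.88] tw [-0.001, 0.001, 0.0] mid [0.487, 0.093, 0.159] end [0.507, 0.096, 0.138]
 N 6 off [-1.07, 0.0, 1.27] tw [-0.0, 0.0, 0.0] mid [0.572, 0.108, 0.138] end [0.605, 0.113, 0.138]
```

Emit:
move_arm(offset=[[1.02,-0.21,-0.11],[1.02,-0.21,-0.11],[1.02,-0.21,-0.11],[1.02,-0.21,-0.11],[1.02,-0.21,-0.11]], twist=[[-0.055,-0.04,-0.117],[-0.055,-0.04,-0.117],[-0.055,-0.04,-0.117],[-0.055,-0.04,-0.117],[-0.055,-0.04,-0.117]], grip=[1,1,1,1,1])

```text
time: 1.85
ee_pos: [0.5052, 0.0499, 0.273]
tcp_rot: [168.1, 15.4, 113.9]
wrist_force: [-0.6, -1.2, -0.2]
opening: 0.0857
grasp_force: 0.0
```

Emit:
move_arm(offset=[[1.02,-0.21,-0.11],[1.02,-0.21,-0.11],[1.02,-0.21,-0.11],[1.02,-0.21,-0.11],[1.02,-0.21,-0.11]], twist=[[-0.055,-0.04,-0.117],[-0.055,-0.04,-0.117],[-0.055,-0.04,-0.117],[-0.055,-0.04,-0.117],[-0.055,-0.04,-0.117]], grip=[1,1,1,1,1])

```text
time: 2.35
ee_pos: [0.4679, 0.0812, 0.2559]
tcp_rot: [166.3, 34.5, 147.0]
wrist_force: [-0.5, -0.1, 0.5]
opening: 0.0852
grasp_force: 0.0
```

Emit:
move_arm(offset=[[1.02,-0.21,-0.11],[1.02,-0.21,-0.11],[1.02,-0.21,-0.11],[1.02,-0.21,-0.11],[1.02,-0.21,-0.11]], twist=[[-0.055,-0.04,-0.117],[-0.055,-0.04,-0.117],[-0.055,-0.04,-0.117],[-0.055,-0.04,-0.117],[-0.055,-0.04,-0.117]], grip=[1,1,1,1,1])

```text
time: 2.85
ee_pos: [0.4874, 0.1034, 0.2362]
tcp_rot: [-179.0, 47.2, -169.6]
wrist_force: [0.3, 0.1, 0.8]
opening: 0.0855
grasp_force: 0.0
```

Run:
```python
from h import *
o=bot.get_obs();c=viewer.camera('wrist');save(c,'w2.png');P=cloud(c,T_of(c,o));C=c['color']
print(o['time'],o['q'].round(1),o['ee_pos'].round(3),o['tcp_rot'].round(1))
np.savez('/tmp/w2',P=P,c=C)
Q=sel(P,C,(.5,.0,.1),(.7,.18,.155),None,0,60,90);print('rinse',fitc(Q,.03,(.607,.114)))
Q=sel(P,C,(.45,-.05,.2),(.7,.25,.30),(35,90),40); print('probe',np.median(Q,0) if len(Q) else '',fitc(Q,.007,(.6,.1)) if len(Q)>3 else '')
for t in ['probe_tip','plate_top']:
  for r in finder.pinpoint(c,t)[:2]:
    u,v=np.array(r['position']).round().astype(int);print(t,r['p'],u,v,P[v,u])
g=np.array([.607,.114,.136]);d=np.array([np.cos(np.radians(10)),np.sin(np.radians(10)),0])
T=plan(cur(),pose(g-.1*d,40,10));T=plan(T,pose(g,40,10),1.8)
```

```text
2.85 [ 13.8 -48.5 -44.2  47.2  -3.5   2.3] [0.487 0.103 0.236] [-179.    47.2 -169.6]
rinse (array([0.6088, 0.1158]), 2586, np.float64(0.0006))
probe [0.46634332 0.05592519 0.25791753] (array([0.4715, 0.0518]), 2768, np.float64(0.0139))
probe_tip 0.7 241 358 [1.75639975 0.17705788 0.18547824]
probe_tip 0.56 478 136 [0.6222568  0.33821089 0.02273861]
plate_top 0.57 262 155 [0.58158076 0.10443581 0.103583  ]
 N 4 off [1.52, -0.2, 1.97] tw [-0.004, -0.013, -0.001] mid [0.501, 0.098, 0.162] end [0.506, 0.096, 0.138]
 N 6 off [-1.07, -0.0, 1.28] tw [-0.0, 0.0, -0.0] mid [0.572, 0.108, 0.138] end [0.605, 0.114, 0.138]
```

View pics/w2.png

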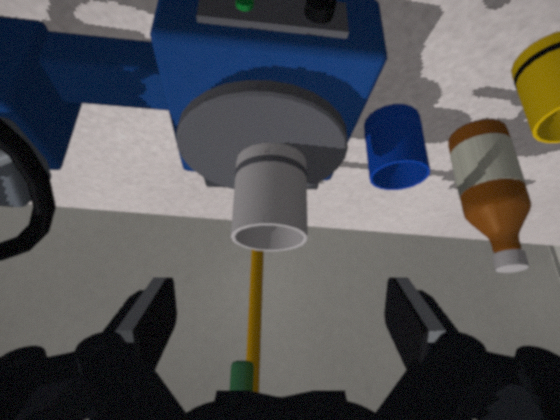

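The wrist view is upside down. It shows the rinse beaker at (270,195) with the probe's green tip at (241,365). The blue look-alike is at (395,145), the bottle at (485,190), and the sample beaker at the upper right. Joint 2 is close to its limit, so I will use a 45° tilt and not retract as far.

Run:
```python
from h import *
d=np.load('/tmp/w2.npz');P,C=d['P'],d['c']
M=np.zeros(P.shape[:2],bool);M[355:390,225:258]=1
H=cv2.cvtColor(C,cv2.COLOR_RGB2HSV);M&=(H[...,0]>35)&(H[...,0]<95)&(H[...,1]>60)
Q=P[M];Q=Q[Q[:,0]<.8];print(len(Q),Q.min(0).round(4),Q.max(0).round(4));print(fitc(Q,.007,(.6,.1)))
# plate rim circle
Q=sel(P,C,(.5,0,.0765),(.7,.2,.0895),None,0,60,40)
Q=Q[np.hypot(Q[:,0]-.597,Q[:,1]-.103)>.062];print('plate',fitc(Q,.07,(.597,.103)))
# housing front face
m=np.all((P>(.47,-.05,.02))&(P<(.56,.25,.055)),-1)&(C[...,2]>C[...,0]*1.5);Q=P[m];c=np.polyfit(Q[:,1],Q[:,0],1);print('front',c,len(Q))
g=np.array([.608,.1155,.136]);dd=np.array([np.cos(np.radians(10)),np.sin(np.radians(10)),0])
T=plan(cur(),pose(g-.09*dd,45,10));T=plan(T,pose(g,45,10),1.5)
```

```text
595 [0.5787 0.0914 0.2508] [0.5873 0.1041 0.266 ]
(array([0.5877, 0.0981]), 595, np.float64(0.0004))
plate (array([0.5986, 0.1065]), 1644, np.float64(0.0003))
front [-0.0579606   0.51844438] 3151
 N 4 off [1.25, -0.17, 2.22] tw [-0.004, 0.009, -0.001] mid [0.51, 0.1, 0.163] end [0.517, 0.099, 0.138]
 N 7 off [-0.91, 0.0, 0.91] tw [-0.0, -0.0, -0.0] mid [0.568, 0.108, 0.138] end [0.606, 0.115, 0.138]
```

Emit:
move_arm(offset=[[1.25,-0.17,2.22],[1.25,-0.17,2.22],[1.25,-0.17,2.22],[1.25,-0.17,2.22],[0,0,0]], twist=[[-0.004,0.009,-0.001],[-0.004,0.009,-0.001],[-0.004,0.009,-0.001],[-0.004,0.009,-0.001],[0,0,0]], grip=[1,1,1,1,1])

```text
time: 3.5
ee_pos: [0.5164, 0.1, 0.1351]
tcp_rot: [180.0, 44.7, -170.0]
wrist_force: [-0.9, 0.1, -0.1]
opening: 0.0854
grasp_force: 0.0
```

Run:
```python
from h import *
o=bot.get_obs();print(o['time'],o['q'].round(1),o['ee_pos'].round(3),o['tcp_rot'].round(1))
g=np.array([.608,.1155,.136]);T=plan(cur(),pose(g,45,10),1.5)
```

```text
3.5 [ 11.5 -41.4 -51.   35.8  -1.1   1.1] [0.516 0.1   0.135] [ 180.    44.7 -170. ]
 N 7 off [-0.95, -0.01, 0.88] tw [-0.0, -0.001, -0.0] mid [0.568, 0.109, 0.137] end [0.606, 0.115, 0.138]
```

Emit:
move_arm(offset=[[-0.95,0,0.88],[-0.95,0,0.88],[-0.95,0,0.88],[-0.95,0,0.88],[-0.95,0,0.88]], twist=[[0,0,0],[0,0,0],[0,0,0],[0,0,0],[0,0,0]], grip=[1,1,1,1,1])

```text
time: 4.0
ee_pos: [0.5822, 0.1122, 0.1439]
tcp_rot: [-180.0, 45.2, -170.0]
wrist_force: [-0.1, -0.5, -0.7]
opening: 0.0854
grasp_force: 0.0
```

Emit:
move_arm(offset=[[-0.95,0,0.88],[-0.95,0,0.88],[0,0,0]], twist=[[0,0,0],[0,0,0],[0,0,0]], grip=[1,1,1])

```text
time: 4.3
ee_pos: [0.6079, 0.1168, 0.1448]
tcp_rot: [-180.0, 45.2, -169.9]
wrist_force: [-0.3, 0.4, -0.0]
opening: 0.0854
grasp_force: 0.0
```

Emit:
move_arm(offset=[[0,0,0],[0,0,0],[0,0,0],[0,0,0],[0,0,0]], twist=[[0,0,0],[0,0,0],[0,0,0],[0,0,0],[0,0,0]], grip=[0.4,0.4,0.4,0.4,0.4], force=40)

```text
time: 4.8
ee_pos: [0.607, 0.1164, 0.1434]
tcp_rot: [-179.9, 45.1, -169.8]
wrist_force: [-4.5, -0.8, 5.9]
opening: 0.0592
grasp_force: 43.6
```

Run:
```python
from h import *
o=bot.get_obs();print(o['time'],o['q'].round(1),o['ee_pos'].round(3),o['tcp_rot'].round(1),o['opening'],o['grasp_force'])
```

```text
4.8 [ 11.2 -25.2 -41.4  28.7  -0.8   0.7] [0.607 0.116 0.143] [-179.9   45.1 -169.8] 0.0592322288535928 43.64548159763217
```

Emit:
move_arm(offset=[[-0.6,0,-0.6],[-0.6,0,-0.6],[0.6,0,-0.6],[1.2,0,-1.2],[1.3,0,-1.3]], twist=[[0,0,0],[0,0,0],[0,0,0],[0,0,0],[0,0,0]], grip=[0.4,0.4,0.4,0.4,0.4])

```text
time: 5.3
ee_pos: [0.5627, 0.1084, 0.1587]
tcp_rot: [-179.9, 45.0, -169.8]
wrist_force: [0.1, 0.1, -1.3]
opening: 0.0595
grasp_force: 43.3
```

Emit:
move_arm(offset=[[1.3,0,-1.3],[1.3,0,-1.3],[0.6,0,-0.8],[0,0,0]], twist=[[0,0,0],[0,0,0],[0,0,0],[0,0,0]], grip=[0.4,0.4,0.4,0.4])

```text
time: 5.7
ee_pos: [0.5168, 0.1002, 0.1609]
tcp_rot: [-179.9, 45.1, -169.8]
wrist_force: [0.9, -0.1, -0.5]
opening: 0.0593
grasp_force: 43.3
```

Run:
```python
from h import *
o=bot.get_obs();print(o['time'],o['q'].round(1),o['ee_pos'].round(3),o['tcp_rot'].round(1),o['opening'],o['grasp_force'])
def pol(r,a,z,h): return pose((r*np.cos(np.radians(a)),r*np.sin(np.radians(a)),z),45,h)
T=cur();T=plan(T,pol(.525,10,.31,10),3);T=plan(T,pol(.53,-14,.31,-14),3);T=plan(T,pol(.56,-38,.28,-39),3);
tray=np.array([.4995,-.406]); h=-39
T=plan(T,pose((*tray,.09),45,h),2.5);T=plan(T,pose((*tray,.058),45,h),1)
```

```text
5.7 [ 11.5 -42.1 -48.6  38.3  -1.    0.9] [0.517 0.1   0.161] [-179.9   45.1 -169.8] 0.059315657213995995 43.30013891682029
 N 6 off [-1.74, -0.15, -1.82] tw [0.0, 0.0, 0.0] mid [0.515, 0.094, 0.262] end [0.515, 0.091, 0.312]
 N 8 off [0.01, -2.75, -0.01] tw [0.037, 0.0, 0.037] mid [0.524, -0.046, 0.312] end [0.512, -0.128, 0.312]
 N 8 off [0.05, -2.85, 0.49] tw [0.039, 0.0, 0.039] mid [0.478, -0.266, 0.293] end [0.44, -0.343, 0.282]
 N 9 off [0.83, -0.12, 2.15] tw [-0.0, 0.0, -0.0] mid [0.472, -0.377, 0.176] end [0.498, -0.405, 0.092]
 N 4 off [0.57, -0.01, 0.56] tw [-0.0, 0.001, -0.0] mid [0.498, -0.405, 0.068] end [0.498, -0.405, 0.06]
```

Emit:
move_arm(offset=[[-1.7,-0.15,-1.8],[-1.7,-0.15,-1.8],[-1.7,-0.15,-1.8],[-1.7,-0.15,-1.8],[-1.7,-0.15,-1.8]], twist=[[0,0,0],[0,0,0],[0,0,0],[0,0,0],[0,0,0]], grip=[0.4,0.4,0.4,0.4,0.4])

```text
time: 6.2
ee_pos: [0.5156, 0.0924, 0.2853]
tcp_rot: [-179.9, 45.1, -169.8]
wrist_force: [0.3, 0.3, -0.5]
opening: 0.0593
grasp_force: 43.4
```

Emit:
move_arm(offset=[[-1.7,-0.15,-1.8],[0,-2.75,0],[0,-2.75,0],[0,-2.75,0],[0,-2.75,0]], twist=[[0,0,0],[0.037,0,0.037],[0.037,0,0.037],[0.037,0,0.037],[0.037,0,0.037]], grip=[0.4,0.4,0.4,0.4,0.4])

```text
time: 6.7
ee_pos: [0.5261, -0.0194, 0.3091]
tcp_rot: [-179.9, 45.1, 178.1]
wrist_force: [0.9, -0.4, -1.9]
opening: 0.0595
grasp_force: 43.4
```

Emit:
move_arm(offset=[[0,-2.75,0],[0,-2.75,0],[0,-2.75,0],[0,-2.75,0]], twist=[[0.037,0,0.037],[0.037,0,0.037],[0.037,0,0.037],[0.037,0,0.037]], grip=[0.4,0.4,0.4,0.4])

```text
time: 7.1
ee_pos: [0.5137, -0.1287, 0.3092]
tcp_rot: [-180.0, 45.1, 166.1]
wrist_force: [0.5, 0.3, -1.2]
opening: 0.0592
grasp_force: 43.4
```

Emit:
move_arm(offset=[[0.05,-2.85,0.5],[0.05,-2.85,0.5],[0.05,-2.85,0.5],[0.05,-2.85,0.5]], twist=[[0.039,0,0.039],[0.039,0,0.039],[0.039,0,0.039],[0.039,0,0.039]], grip=[0.4,0.4,0.4,0.4])

```text
time: 7.5
ee_pos: [0.4894, -0.2407, 0.2935]
tcp_rot: [-180.0, 45.1, 153.4]
wrist_force: [-0.1, 0.1, -1.0]
opening: 0.0596
grasp_force: 43.4
```

Emit:
move_arm(offset=[[0.05,-2.85,0.5],[0.05,-2.85,0.5],[0.05,-2.85,0.5],[0.05,-2.85,0.5],[0,0,0]], twist=[[0.039,0,0.039],[0.039,0,0.039],[0.039,0,0.039],[0.039,0,0.039],[0,0,0]], grip=[0.4,0.4,0.4,0.4,0.4])

```text
time: 8.0
ee_pos: [0.4403, -0.3452, 0.2772]
tcp_rot: [-180.0, 45.0, 140.7]
wrist_force: [-0.0, 0.7, -1.8]
opening: 0.0596
grasp_force: 43.5
```

Run:
```python
from h import *
o=bot.get_obs();print(o['time'],o['q'].round(1),o['ee_pos'].round(3),o['tcp_rot'].round(1),o['opening'],o['grasp_force'])
T=cur();tray=np.array([.4995,-.406]); h=-39
T=plan(T,pose((*tray,.09),45,h),2.5);T=plan(T,pose((*tray,.058),45,h),1)
```

```text
8.0 [-37.5 -35.6 -32.6  48.1  -1.3   1.3] [ 0.44  -0.345  0.277] [-180.    45.   140.7] 0.059618791514807236 43.462689723819494
 N 9 off [0.81, -0.11, 2.1] tw [-0.0, 0.0, -0.0] mid [0.472, -0.378, 0.174] end [0.498, -0.405, 0.092]
 N 4 off [0.56, 0.01, 0.56] tw [-0.001, 0.0, -0.001] mid [0.498, -0.405, 0.068] end [0.498, -0.405, 0.06]
```

Emit:
move_arm(offset=[[0.8,-0.1,2.1],[0.8,-0.1,2.1],[0.8,-0.1,2.1],[0.8,-0.1,2.1],[0.8,-0.1,2.1]], twist=[[0,0,0],[0,0,0],[0,0,0],[0,0,0],[0,0,0]], grip=[0.4,0.4,0.4,0.4,0.4])

```text
time: 8.5
ee_pos: [0.4748, -0.3761, 0.1752]
tcp_rot: [180.0, 45.1, 140.9]
wrist_force: [0.1, 0.3, -0.2]
opening: 0.0596
grasp_force: 43.5
```

Emit:
move_arm(offset=[[0.8,-0.1,2.1],[0.8,-0.1,2.1],[0.8,-0.1,2.1],[0.8,-0.1,2.1],[0,0,0]], twist=[[0,0,0],[0,0,0],[0,0,0],[0,0,0],[0,0,0]], grip=[0.4,0.4,0.4,0.4,0.4])

```text
time: 9.0
ee_pos: [0.4997, -0.4016, 0.0897]
tcp_rot: [180.0, 44.8, 140.9]
wrist_force: [-0.3, 0.5, -1.3]
opening: 0.0596
grasp_force: 43.7
```

Run:
```python
from h import *
o=bot.get_obs();print(o['time'],o['q'].round(1),o['ee_pos'].round(3),o['tcp_rot'].round(1),o['opening'],o['grasp_force'])
c=viewer.camera('side');P=cloud(c,T_of(c));C=c['color'];save(c,'s2.png');cv2.imwrite('pics/s2c.png',cv2.resize(C[250:420,280:460,::-1],None,fx=3,fy=3))
T=cur();T=plan(T,pose((.4995,-.406,.058),45,-39),1)
```

```text
9.0 [-38.7 -18.6 -42.7  21.1  -0.3   0.3] [ 0.5   -0.402  0.09 ] [180.   44.8 140.9] 0.05956847392507225 43.65040780976415
 N 4 off [0.56, -0.09, 0.56] tw [-0.0, -0.001, -0.0] mid [0.498, -0.404, 0.068] end [0.498, -0.405, 0.06]
```

View pics/s2c.png

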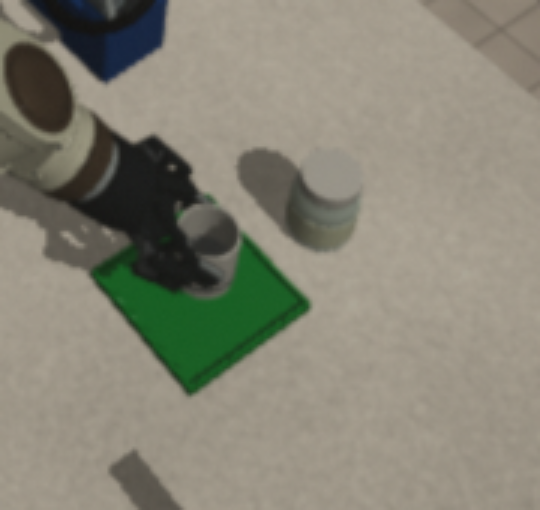

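The crop shows the white beaker upright in the fingers over the tray (crop pixel (210,250)), with the jar clear. I lower it now.

Emit:
move_arm(offset=[[0.56,-0.1,0.56],[0.56,-0.1,0.56],[0.5,-0.1,0.5],[0.3,0,0.3],[0,0,0]], twist=[[0,0,0],[0,0,0],[0,0,0],[0,0,0],[0,0,0]], grip=[0.4,0.4,0.4,0.4,0.4])

```text
time: 9.55
ee_pos: [0.4979, -0.4048, 0.066]
tcp_rot: [180.0, 45.0, 140.9]
wrist_force: [0.6, -0.0, -1.0]
opening: 0.0594
grasp_force: 43.7
```

Emit:
move_arm(offset=[[0,0,0]], twist=[[0,0,0]], grip=[0.4])

```text
time: 9.65
ee_pos: [0.4984, -0.4051, 0.0671]
tcp_rot: [180.0, 45.1, 140.9]
wrist_force: [0.3, -0.5, -1.1]
opening: 0.06
grasp_force: 43.7
```

Emit:
move_arm(offset=[[0.2,0,0.2],[0.2,0,0.2],[0,0,0]], twist=[[0,0,0],[0,0,0],[0,0,0]], grip=[0.4,0.4,0.4])

```text
time: 9.95
ee_pos: [0.4982, -0.4049, 0.0607]
tcp_rot: [180.0, 45.1, 140.9]
wrist_force: [0.6, -0.2, -0.0]
opening: 0.0592
grasp_force: 43.7
```

Emit:
move_arm(offset=[[0.1,0,0.1],[0,0,0]], twist=[[0,0,0],[0,0,0]], grip=[0.4,0.4])

```text
time: 10.15
ee_pos: [0.4983, -0.405, 0.0597]
tcp_rot: [180.0, 45.1, 140.9]
wrist_force: [-0.1, -0.3, -0.8]
opening: 0.0594
grasp_force: 43.7
```

Emit:
move_arm(offset=[[0.1,0,0.1],[0,0,0]], twist=[[0,0,0],[0,0,0]], grip=[0.4,0.4])

```text
time: 10.35
ee_pos: [0.4983, -0.405, 0.0582]
tcp_rot: [180.0, 45.1, 140.9]
wrist_force: [0.5, -0.1, -0.5]
opening: 0.0593
grasp_force: 43.7
```

Emit:
move_arm(offset=[[0,0,0],[0,0,0],[0,0,0],[0,0,0]], twist=[[0,0,0],[0,0,0],[0,0,0],[0,0,0]], grip=[1,1,1,1])

```text
time: 10.75
ee_pos: [0.4985, -0.4051, 0.0586]
tcp_rot: [180.0, 45.1, 140.9]
wrist_force: [0.3, 0.3, -0.3]
opening: 0.0856
grasp_force: 0.0
```

Emit:
move_arm(offset=[[0,0,-1],[0,0,-2],[0,0,-3],[0,0,-3],[0,0,-3]], twist=[[0,0,0],[0,0,0],[0,0,0],[0,0,0],[0,0,0]], grip=[1,1,1,1,1])

```text
time: 11.25
ee_pos: [0.4314, -0.3506, 0.1442]
tcp_rot: [180.0, 45.1, 140.9]
wrist_force: [0.6, -0.8, 0.2]
opening: 0.0852
grasp_force: 0.0
```

Run:
```python
from h import *
o=bot.get_obs();print(o['time'],o['q'].round(1),o['ee_pos'].round(3),o['tcp_rot'].round(1),o['opening'],o['grasp_force'])
c=viewer.camera('wrist');P=cloud(c,T_of(c,o));C=c['color'];save(c,'w3.png')
Q=sel(P,C,(.4,-.5,.02),(.6,-.3,.06),None,0,60,60);print('rinse lower',fitc(Q,.03,(.4995,-.406)))
Q=sel(P,C,(.4,-.5,.06),(.6,-.3,.1),None,0,60,60);print('rinse upper',fitc(Q,.03,(.4995,-.406)),Q[:,2].max())
def pol(r,a,z,h): return pose((r*np.cos(np.radians(a)),r*np.sin(np.radians(a)),z),45,h)
s=np.array([.535,.3487]);az=np.degrees(np.arctan2(s[1],s[0]));print(az)
T=cur();T=plan(T,pol(.54,-36,.32,-36),4.5);T=plan(T,pol(.53,-4,.33,-4),4.5);T=plan(T,pol(.54,az,.26,az),4.5);
T=plan(T,pose((*s,.05),45,az),2)
```

```text
11.25 [-39.1 -36.2 -47.6  33.5   0.    0. ] [ 0.431 -0.351  0.144] [180.   45.1 140.9] 0.08524155757694514 0.0
rinse lower (array([ 0.5007, -0.405 ]), 4226, np.float64(0.0005))
rinse upper (array([ 0.4997, -0.4043]), 3530, np.float64(0.0019)) 0.07594944398944747
33.09533162064365
 N 4 off [-2.76, 0.74, -3.36] tw [-0.01, 0.002, -0.01] mid [0.434, -0.325, 0.279] end [0.435, -0.316, 0.322]
 N 7 off [0.11, 4.24, -0.32] tw [-0.056, -0.0, -0.056] mid [0.507, -0.163, 0.328] end [0.527, -0.037, 0.332]
 N 8 off [0.67, 4.31, 0.58] tw [-0.057, -0.0, -0.057] mid [0.504, 0.176, 0.288] end [0.451, 0.294, 0.262]
 N 12 off [0.66, 0.0, 1.82] tw [-0.0, -0.0, -0.0] mid [0.499, 0.325, 0.139] end [0.534, 0.347, 0.052]
```

Emit:
move_arm(offset=[[-2.8,0.75,-3.4],[-2.8,0.75,-3.4],[-2.8,0.75,-3.4],[-2.8,0.75,-3.4]], twist=[[-0.01,0,-0.01],[-0.01,0,-0.01],[-0.01,0,-0.01],[-0.01,0,-0.01]], grip=[1,1,1,1])

```text
time: 11.7
ee_pos: [0.4364, -0.3163, 0.3211]
tcp_rot: [180.0, 45.2, 144.2]
wrist_force: [0.7, -0.3, -0.5]
opening: 0.0851
grasp_force: 0.0
```

Emit:
move_arm(offset=[[0.1,4.2,-0.3],[0.1,4.2,-0.3],[0.1,4.2,-0.3],[0.1,4.2,-0.3],[0.1,4.2,-0.3]], twist=[[-0.056,0,-0.056],[-0.056,0,-0.056],[-0.056,0,-0.056],[-0.056,0,-0.056],[-0.056,0,-0.056]], grip=[1,1,1,1,1])

```text
time: 12.2
ee_pos: [0.5185, -0.1228, 0.326]
tcp_rot: [-180.0, 45.1, 167.0]
wrist_force: [1.0, -0.2, 0.2]
opening: 0.0855
grasp_force: 0.0
```

Emit:
move_arm(offset=[[0.1,4.2,-0.3],[0.1,4.2,-0.3],[0,0,0]], twist=[[-0.056,0,-0.056],[-0.056,0,-0.056],[0,0,0]], grip=[1,1,1])

```text
time: 12.5
ee_pos: [0.5287, -0.0377, 0.3291]
tcp_rot: [-180.0, 45.2, 176.3]
wrist_force: [-0.1, -0.2, 0.2]
opening: 0.0857
grasp_force: 0.0
```

Run:
```python
from h import *
o=bot.get_obs();print(o['time'],o['q'].round(1),o['ee_pos'].round(3),o['tcp_rot'].round(1))
def pol(r,a,z,h): return pose((r*np.cos(np.radians(a)),r*np.sin(np.radians(a)),z),45,h)
az=33;T=cur();T=plan(T,pol(.52,12,.31,12),4.5);T=plan(T,pol(.54,az,.24,az),4.5);
```

```text
12.5 [ -4.2 -38.7 -28.4  55.2   0.3  -0.4] [ 0.529 -0.038  0.329] [-180.    45.2  176.3]
 N 4 off [0.59, 3.66, 0.0] tw [-0.049, 0.001, -0.048] mid [0.516, 0.072, 0.317] end [0.507, 0.108, 0.312]
 N 5 off [0.82, 3.88, 1.18] tw [-0.052, -0.0, -0.052] mid [0.481, 0.221, 0.27] end [0.451, 0.293, 0.242]
```

Emit:
move_arm(offset=[[0.6,3.7,0],[0.6,3.7,0],[0.6,3.7,0],[0.6,3.7,0]], twist=[[-0.049,0,-0.049],[-0.049,0,-0.049],[-0.049,0,-0.049],[-0.049,0,-0.049]], grip=[1,1,1,1])

```text
time: 12.9
ee_pos: [0.5067, 0.1065, 0.3112]
tcp_rot: [-179.9, 45.1, -168.1]
wrist_force: [0.1, -0.3, 0.5]
opening: 0.0852
grasp_force: 0.0
```

Emit:
move_arm(offset=[[0.8,3.9,1.2],[0.8,3.9,1.2],[0.8,3.9,1.2],[0.8,3.9,1.2],[0.8,3.9,1.2]], twist=[[-0.052,0,-0.052],[-0.052,0,-0.052],[-0.052,0,-0.052],[-0.052,0,-0.052],[-0.052,0,-0.052]], grip=[1,1,1,1,1])

```text
time: 13.4
ee_pos: [0.453, 0.2934, 0.24]
tcp_rot: [-179.9, 45.1, -147.0]
wrist_force: [-0.4, 0.1, -0.3]
opening: 0.0854
grasp_force: 0.0
```

Emit:
move_arm(offset=[[0,0,0]], twist=[[0,0,0]], grip=[1])

```text
time: 13.5
ee_pos: [0.4517, 0.2942, 0.2376]
tcp_rot: [-179.9, 44.9, -146.8]
wrist_force: [-0.5, -0.9, -0.1]
opening: 0.0853
grasp_force: 0.0
```

Run:
```python
from h import *
o=bot.get_obs();print(o['time'],o['q'].round(1),o['ee_pos'].round(3),o['tcp_rot'].round(1))
c=viewer.camera('wrist');P=cloud(c,T_of(c,o));C=c['color'];save(c,'w4.png')
Q=sel(P,C,(.48,.28,.01),(.6,.42,.06),(15,35),100);f=fitc(Q,.03,(.535,.349));print(f);s=f[0]
T=cur();p=s-.04*np.array([np.cos(.576),np.sin(.576)])
T=plan(T,pose((*p,.09),45,33),2.5);T=plan(T,pose((*s,.05),45,33),1.5)
```

```text
13.5 [ 33.1 -39.4 -38.8  45.8  -0.   -0.1] [0.452 0.294 0.238] [-179.9   44.9 -146.8]
(array([0.5352, 0.3503]), 4172, np.float64(0.0015))
 N 7 off [0.89, 0.05, 2.07] tw [-0.0, -0.0, 0.0] mid [0.48, 0.313, 0.155] end [0.5, 0.328, 0.092]
 N 4 off [0.01, -0.0, 1.42] tw [-0.0, -0.0, 0.0] mid [0.525, 0.344, 0.062] end [0.533, 0.349, 0.052]
```

Emit:
move_arm(offset=[[0.9,0.05,2.1],[0.9,0.05,2.1],[0.9,0.05,2.1],[0.9,0.05,2.1],[0.9,0.05,2.1]], twist=[[0,0,0],[0,0,0],[0,0,0],[0,0,0],[0,0,0]], grip=[1,1,1,1,1])

```text
time: 14.05
ee_pos: [0.4894, 0.3165, 0.1346]
tcp_rot: [-179.8, 45.1, -147.2]
wrist_force: [0.5, -0.6, 0.1]
opening: 0.0852
grasp_force: 0.0
```

Emit:
move_arm(offset=[[0.9,0.05,2.1],[0.9,0.05,2],[0,0,1.4],[0,0,0]], twist=[[0,0,0],[0,0,0],[0,0,0],[0,0,0]], grip=[1,1,1,1])

```text
time: 14.45
ee_pos: [0.5104, 0.3313, 0.0813]
tcp_rot: [-179.9, 44.9, -147.2]
wrist_force: [-0.3, -0.1, -0.6]
opening: 0.0852
grasp_force: 0.0
```

Run:
```python
from h import *
T=plan(cur(),pose((.5352,.3503,.05),45,33),1.5)
```

```text
N 3 off [0.0, 0.09, 1.37] tw [-0.002, -0.0, -0.001] mid [0.526, 0.343, 0.062] end [0.533, 0.349, 0.052]
```

Emit:
move_arm(offset=[[0,0.1,1.3],[0,0.1,1.3],[0,0.1,1.3],[0,0,0]], twist=[[0,0,0],[0,0,0],[0,0,0],[0,0,0]], grip=[1,1,1,1])

```text
time: 14.85
ee_pos: [0.532, 0.3494, 0.0552]
tcp_rot: [-179.9, 45.0, -147.2]
wrist_force: [-0.6, -0.1, -0.8]
opening: 0.0858
grasp_force: 0.0
```

Emit:
move_arm(offset=[[0,0,0],[0,0,0],[0,0,0],[0,0,0],[0,0,0]], twist=[[0,0,0],[0,0,0],[0,0,0],[0,0,0],[0,0,0]], grip=[0.4,0.4,0.4,0.4,0.4], force=40)

```text
time: 15.35
ee_pos: [0.5319, 0.3502, 0.0567]
tcp_rot: [-179.8, 45.2, -147.1]
wrist_force: [-3.7, -4.5, 7.5]
opening: 0.0596
grasp_force: 43.9
```

Run:
```python
from h import *
o=bot.get_obs();print(o['time'],o['q'].round(1),o['ee_pos'].round(4),o['tcp_rot'].round(1))
c=viewer.camera('wrist');P=cloud(c,T_of(c,o));C=c['color']
T0=cur();L=(P-T0[:3,3])@T0[:3,:3]
Q=sel(P,C,(.48,.28,.005),(.6,.42,.065),(15,35),100);f=fitc(Q,.03,(.535,.349));print('beaker',f)
b=np.array([*f[0],0]);print('in tool',T0[:3,:3].T@(b-T0[:3,3]))
def pol(r,a,z,h): return pose((r*np.cos(np.radians(a)),r*np.sin(np.radians(a)),z),45,h)
T=cur();T=plan(T,pol(.56,33,.24,33),3);T=plan(T,pol(.53,18,.24,18),3);T=plan(T,pol(.515,10,.17,10),3)
```

```text
15.35 [ 33.6 -17.2 -45.9  16.1  -0.7   0.5] [0.5319 0.3502 0.0567] [-179.8   45.2 -147.1]
beaker (array([0.5362, 0.3535]), 21185, np.float64(0.0003))
in tool [0.03647832 0.0005972  0.0438119 ]
 N 7 off [-1.08, -0.06, -2.67] tw [-0.001, 0.0, -0.0] mid [0.495, 0.324, 0.163] end [0.468, 0.304, 0.242]
 N 5 off [0.47, -2.82, -0.48] tw [0.038, 0.001, 0.037] mid [0.493, 0.22, 0.242] end [0.502, 0.163, 0.242]
 N 4 off [1.52, -1.81, 0.96] tw [0.024, -0.0, 0.024] mid [0.505, 0.108, 0.19] end [0.505, 0.089, 0.172]
```

Emit:
move_arm(offset=[[-0.6,0,-0.6],[-1,0,-2],[-1.2,0,-3],[-1.2,0,-3],[-1.2,0,-3]], twist=[[0,0,0],[0,0,0],[0,0,0],[0,0,0],[0,0,0]], grip=[0.4,0.4,0.4,0.4,0.4])

```text
time: 15.9
ee_pos: [0.4919, 0.325, 0.1745]
tcp_rot: [-179.9, 45.0, -147.1]
wrist_force: [-0.4, 0.2, -1.6]
opening: 0.0595
grasp_force: 44.0
```

Emit:
move_arm(offset=[[-1.2,0,-3],[-1.2,0,-3],[0,0,0]], twist=[[0,0,0],[0,0,0],[0,0,0]], grip=[0.4,0.4,0.4])

```text
time: 16.2
ee_pos: [0.4716, 0.3121, 0.2395]
tcp_rot: [-179.9, 45.5, -147.1]
wrist_force: [0.7, 0.8, -1.5]
opening: 0.0597
grasp_force: 44.0
```

Run:
```python
from h import *
o=bot.get_obs();print(o['time'],o['q'].round(1),o['ee_pos'].round(3),o['tcp_rot'].round(1),o['opening'])
def pol(r,a,z,h): return pose((r*np.cos(np.radians(a)),r*np.sin(np.radians(a)),z),45,h)
T=cur();T=plan(T,pol(.525,18,.24,18),3);T=plan(T,pol(.515,9.5,.18,8),3)
```

```text
16.2 [ 33.8 -35.6 -37.   43.1  -0.8   0.6] [0.472 0.312 0.24 ] [-179.9   45.5 -147.1] 0.059660431823438095
 N 6 off [0.5, -2.44, -0.56] tw [0.031, 0.001, 0.031] mid [0.493, 0.212, 0.241] end [0.497, 0.161, 0.242]
 N 4 off [1.24, -1.92, 0.88] tw [0.03, 0.001, 0.03] mid [0.505, 0.104, 0.197] end [0.506, 0.085, 0.182]
```

Emit:
move_arm(offset=[[0.5,-2.4,-0.6],[0.5,-2.4,-0.6],[0.5,-2.4,-0.6],[0.5,-2.4,-0.6],[0.5,-2.4,-0.6]], twist=[[0.031,0,0.031],[0.031,0,0.031],[0.031,0,0.031],[0.031,0,0.031],[0.031,0,0.031]], grip=[0.4,0.4,0.4,0.4,0.4])

```text
time: 16.7
ee_pos: [0.4927, 0.1868, 0.2354]
tcp_rot: [-179.9, 44.9, -159.7]
wrist_force: [0.1, 0.8, -1.0]
opening: 0.0597
grasp_force: 44.0
```

Emit:
move_arm(offset=[[0.5,-2.4,-0.6],[1.2,-1.9,0.8],[1.2,-1.9,0.8],[1.2,-1.9,0.8],[1.2,-1.9,0.8]], twist=[[0.031,0,0.031],[0.03,0,0.03],[0.03,0,0.03],[0.03,0,0.03],[0.03,0,0.03]], grip=[0.4,0.4,0.4,0.4,0.4])

```text
time: 17.2
ee_pos: [0.5013, 0.0854, 0.1791]
tcp_rot: [-179.9, 45.0, -172.0]
wrist_force: [0.1, 0.1, -2.9]
opening: 0.0598
grasp_force: 44.0
```

Emit:
move_arm(offset=[[0,0,0]], twist=[[0,0,0]], grip=[0.4])

```text
time: 17.3
ee_pos: [0.5005, 0.0848, 0.177]
tcp_rot: [-179.9, 44.8, -172.0]
wrist_force: [0.9, 0.5, -1.5]
opening: 0.0594
grasp_force: 44.1
```

Run:
```python
from h import *
o=bot.get_obs();print(o['time'],o['q'].round(1),o['ee_pos'].round(3),o['tcp_rot'].round(1),o['opening'])
c=viewer.camera('wrist');T0=T_of(c,o);P=cloud(c,T0);C=c['color'];save(c,'w5.png')
Q=sel(P,C,(.42,0,.1),(.6,.2,.25),(15,35),100);z=Q[:,2];print(z.min(),z.max());f=fitc(Q,.03,(.51,.09));print('beaker',f)
for a,b in((0,.4),(.6,1)):
    m=(z>np.quantile(z,a))&(z<=np.quantile(z,b));print(z[m].mean(),fitc(Q[m],.03,(.51,.09)))
Q=sel(P,C,(.56,.06,.24),(.62,.14,.30),(35,95),60);print('probe',fitc(Q,.007,(.588,.098)) if len(Q)>5 else len(Q))
off=np.array([.0365,.0006,.0438])
def tgt(xy,z,h=8):
    T=pose((0,0,0),45,h);T[:3,3]=np.array([*xy,z])-T[:3,:3]@off;return T
T=cur();T=plan(T,tgt((.5877,.0981),.108),1.8);T=plan(T,tgt((.5877,.0981),.091),.6)
```

```text
17.3 [ 10.6 -45.4 -48.1  42.5  -2.    1.9] [0.501 0.085 0.177] [-179.9   44.8 -172. ] 0.05939564111911564
0.1202032784558742 0.21172442143130243
beaker (array([0.5054, 0.0863]), 26935, np.float64(0.0004))
0.14303992842796998 (array([0.5055, 0.0864]), 10773, np.float64(0.0003))
0.1837620594879249 (array([0.5052, 0.0863]), 10774, np.float64(0.0007))
probe 0
 N 5 off [-0.96, -0.01, 1.36] tw [-0.0, -0.0, 0.0] mid [0.55, 0.092, 0.17] end [0.582, 0.097, 0.165]
 N 3 off [0.39, 0.0, 0.41] tw [-0.0, -0.001, 0.0] mid [0.583, 0.097, 0.153] end [0.583, 0.097, 0.148]
```

View pics/w5.png

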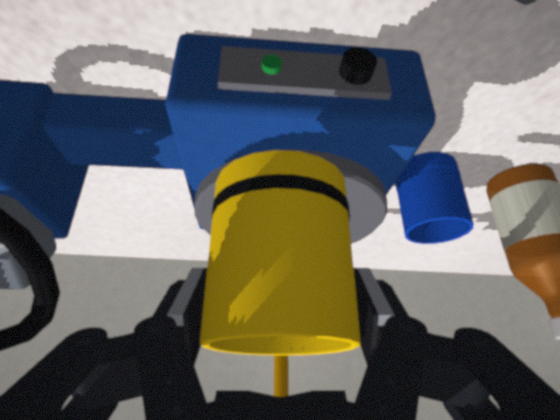

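The beaker is held upright between the pads, centred at pixel (280,260), with the plate clear behind it at (290,205). I move it over the plate.

Emit:
move_arm(offset=[[-0.96,0,1.36],[-0.96,0,1.36],[-0.96,0,1.36],[-0.96,0,1.36],[-0.96,0,1.36]], twist=[[0,0,0],[0,0,0],[0,0,0],[0,0,0],[0,0,0]], grip=[0.4,0.4,0.4,0.4,0.4])

```text
time: 17.85
ee_pos: [0.5839, 0.0988, 0.1674]
tcp_rot: [-179.9, 45.1, -171.8]
wrist_force: [0.1, -0.0, -2.1]
opening: 0.0597
grasp_force: 44.1
```

Emit:
move_arm(offset=[[0,0,0],[0,0,0]], twist=[[0,0,0],[0,0,0]], grip=[0.4,0.4])

```text
time: 18.05
ee_pos: [0.5828, 0.0983, 0.1668]
tcp_rot: [-179.9, 45.0, -171.8]
wrist_force: [-1.2, 0.6, -2.1]
opening: 0.0594
grasp_force: 44.2
```

Run:
```python
from h import *
o=bot.get_obs();print(o['time'],o['q'].round(1),o['ee_pos'].round(4),o['tcp_rot'].round(1),o['opening'])
c=viewer.camera('scene');P=cloud(c,T_of(c));C=c['color'];cv2.imwrite('pics/s3c.png',cv2.resize(C[130:270,220:360,::-1],None,fx=4,fy=4,interpolation=2))
off=np.array([.0365,.0006,.0438]);T0=cur();print('bottom now',(T0[:3,3]+T0[:3,:3]@off).round(4))
Q=sel(P,C,(.5,.03,.11),(.66,.17,.17),(15,35),100);print('beaker',fitc(Q,.03,(.588,.098)))
Q=sel(P,C,(.5,.03,.24),(.66,.17,.305),(35,95),40);print('probe',fitc(Q,.007,(.588,.098)))
def tgt(xy,z,h=8):
    T=pose((0,0,0),45,h);T[:3,3]=np.array([*xy,z])-T[:3,:3]@off;return T
T=plan(T0,tgt((.5877,.0981),.095),.6)
```

```text
18.05 [ 10.3 -30.4 -41.8  33.6  -1.6   1.5] [0.5828 0.0983 0.1668] [-179.9   45.  -171.8] 0.05938770978063869
bottom now [0.5878 0.0995 0.1102]
beaker (array([0.5866, 0.0961]), 263, np.float64(0.0016))
probe (array([0.581 , 0.0877]), 65, np.float64(0.004))
 N 3 off [0.36, -0.05, 0.35] tw [0.0, 0.0, 0.001] mid [0.583, 0.097, 0.157] end [0.583, 0.097, 0.152]
```

View pics/s3c.png

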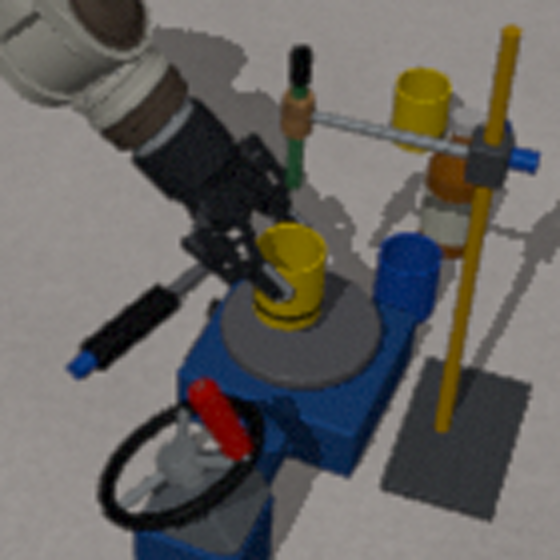

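The beaker (crop (290,275)) is over the plate, just below the probe tip at (293,187), with the gripper clear of the probe. I lower it.

Emit:
move_arm(offset=[[0.4,-0.05,0.4],[0.4,-0.05,0.4],[0.25,-0.05,0.25],[0,0,0],[0,0,0]], twist=[[0,0,0],[0,0,0],[0,0,0],[0,0,0],[0,0,0]], grip=[0.4,0.4,0.4,0.4,0.4])

```text
time: 18.6
ee_pos: [0.5832, 0.0961, 0.1521]
tcp_rot: [-179.9, 45.1, -171.9]
wrist_force: [-0.4, -0.3, -1.7]
opening: 0.0597
grasp_force: 44.1
```

Run:
```python
from h import *
o=bot.get_obs();print(o['time'],o['ee_pos'].round(4),o['wrist_force'].round(1));off=np.array([.0365,.0006,.0438]);T0=cur();print('bottom now',(T0[:3,3]+T0[:3,:3]@off).round(4))
```

```text
18.6 [0.5832 0.0961 0.1521] [-0.4 -0.3 -1.7]
bottom now [0.5883 0.0974 0.0953]
```

Emit:
move_arm(offset=[[0.2,0,0.2],[0,0,0]], twist=[[0,0,0],[0,0,0]], grip=[0.4,0.4])

```text
time: 18.8
ee_pos: [0.5832, 0.0962, 0.1489]
tcp_rot: [-179.9, 45.1, -171.9]
wrist_force: [-0.8, -0.0, -2.1]
opening: 0.0594
grasp_force: 44.2
```

Emit:
move_arm(offset=[[0.1,0,0.1],[0,0,0]], twist=[[0,0,0],[0,0,0]], grip=[0.4,0.4])

```text
time: 19.0
ee_pos: [0.5833, 0.0962, 0.1478]
tcp_rot: [-179.9, 45.1, -171.9]
wrist_force: [-0.5, 0.1, -1.8]
opening: 0.0597
grasp_force: 44.2
```

Emit:
move_arm(offset=[[0.06,0,0.06],[0,0,0]], twist=[[0,0,0],[0,0,0]], grip=[0.4,0.4])

```text
time: 19.2
ee_pos: [0.5836, 0.0963, 0.1476]
tcp_rot: [-179.9, 45.1, -171.9]
wrist_force: [0.2, 0.4, 1.5]
opening: 0.0597
grasp_force: 44.4
```

Emit:
move_arm(offset=[[0,0,0],[0,0,0],[0,0,0],[0,0,0]], twist=[[0,0,0],[0,0,0],[0,0,0],[0,0,0]], grip=[1,1,1,1])

```text
time: 19.6
ee_pos: [0.5833, 0.0962, 0.1471]
tcp_rot: [-179.9, 45.1, -171.9]
wrist_force: [-1.1, 0.7, 0.1]
opening: 0.0851
grasp_force: 0.0
```

Emit:
move_arm(offset=[[0.5,0,-0.9],[0.8,0,-1.6],[1,0,-2],[1,0,-2.4],[0,0,0]], twist=[[0,0,0],[0,0,0],[0,0,0],[0,0,0],[0,0,0]], grip=[1,1,1,1,1])

```text
time: 20.1
ee_pos: [0.511, 0.086, 0.1745]
tcp_rot: [-179.9, 45.3, -171.9]
wrist_force: [0.5, -0.3, -0.3]
opening: 0.0855
grasp_force: 0.0
```

Run:
```python
from h import *
o=bot.get_obs();print(o['time'],o['q'].round(1),o['ee_pos'].round(3),o['tcp_rot'].round(1),o['opening'])
c=viewer.camera('wrist');T0=T_of(c,o);P=cloud(c,T0);C=c['color'];save(c,'w6.png')
Q=sel(P,C,(.52,.03,.095),(.66,.17,.158),(15,35),100);f=fitc(Q,.03,(.588,.098));print('beaker',f,Q[:,2].max())
z=Q[:,2]
for a,b in((0,.4),(.6,1)):
    m=(z>np.quantile(z,a))&(z<=np.quantile(z,b));print(z[m].mean(),fitc(Q[m],.03,(.588,.09)))
H=cv2.cvtColor(C,cv2.COLOR_RGB2HSV)
Q=sel(P,C,(.56,.06,.24),(.62,.14,.30),(35,95),60);print('probe',fitc(Q,.007,(.588,.098)) if len(Q)>5 else len(Q))
Q=sel(P,C,(.5,0,.0765),(.7,.2,.0895),None,0,60,40);Q=Q[np.hypot(Q[:,0]-.597,Q[:,1]-.103)>.062];print('plate',fitc(Q,.07,(.597,.103)))
```

```text
20.1 [ 10.4 -43.8 -48.   40.6  -1.7   1.6] [0.511 0.086 0.174] [-179.9   45.3 -171.9] 0.08545785152570044
beaker (array([0.5879, 0.098 ]), 9958, np.float64(0.0004)) 0.15799155175243598
0.11253310262478139 (array([0.5882, 0.098 ]), 3982, np.float64(0.0003))
0.1504604595857138 (array([0.5874, 0.0979]), 3983, np.float64(0.0009))
probe 0
plate (array([0.5987, 0.1065]), 2844, np.float64(0.0003))
```

The sample beaker stands at (0.588, 0.098), within 1 mm of the probe axis. Next is the wheel.

```bash
cat >> h.py <<'E'
PSI=.058;PL=np.array([.5987,.1065,0])
Rz=R.from_euler('z',PSI).as_matrix();HUB=PL+Rz@[-.01,-.22,.14];AX=Rz@[-.5,0,.866];UU=Rz@[.866,0,.5];VV=Rz@[0,1,0]
def hand(q,h=.045): return HUB+.065*(np.cos(q)*UU-np.sin(q)*VV)+h*AX
E
python3 - <<'E'
from h import *
print(HUB,hand(0),hand(.3))
T=cur();T=plan(T,pose((.51,.02,.30),52,5),3.5);T=plan(T,pose(hand(.1)+.11*AX,60,3.3),3.5)
E
```

```text
[ 0.60146966 -0.11370974  0.14      ] [ 0.63520284 -0.11175102  0.21147   ] [ 0.63380645 -0.13107327  0.21001844]
 N 5 off [-1.56, -1.31, -2.05] tw [0.007, 0.025, 0.008] mid [0.508, 0.046, 0.251] end [0.508, 0.02, 0.302]
 N 5 off [-1.06, -2.92, 0.57] tw [0.003, 0.028, 0.005] mid [0.551, -0.065, 0.307] end [0.579, -0.121, 0.309]
```

Emit:
move_arm(offset=[[-1.6,-1.3,-2.1],[-1.6,-1.3,-2.1],[-1.6,-1.3,-2.1],[-1.6,-1.3,-2.1],[-1.6,-1.3,-2.1]], twist=[[0.007,0.025,0.008],[0.007,0.025,0.008],[0.007,0.025,0.008],[0.007,0.025,0.008],[0.007,0.025,0.008]], grip=[1,1,1,1,1])

```text
time: 20.65
ee_pos: [0.5091, 0.0197, 0.3044]
tcp_rot: [-179.9, 37.8, -175.0]
wrist_force: [0.3, -0.4, 0.2]
opening: 0.085
grasp_force: 0.0
```

Emit:
move_arm(offset=[[-1.1,-2.9,0.6],[-1.1,-2.9,0.6],[-1.1,-2.9,0.6],[-1.1,-2.9,0.6],[-1.1,-2.9,0.6]], twist=[[0.003,0.028,0.005],[0.003,0.028,0.005],[0.003,0.028,0.005],[0.003,0.028,0.005],[0.003,0.028,0.005]], grip=[1,1,1,1,1])

```text
time: 21.15
ee_pos: [0.5829, -0.1213, 0.3096]
tcp_rot: [179.9, 29.8, -176.7]
wrist_force: [1.3, 1.1, 0.4]
opening: 0.0855
grasp_force: 0.0
```

Emit:
move_arm(offset=[[0,0,0]], twist=[[0,0,0]], grip=[1])

```text
time: 21.25
ee_pos: [0.5837, -0.1227, 0.3081]
tcp_rot: [179.9, 29.7, -176.9]
wrist_force: [-0.4, -0.0, -0.4]
opening: 0.0855
grasp_force: 0.0
```

Run:
```python
from h import *
o=bot.get_obs();print(o['time'],o['q'].round(1),o['ee_pos'].round(3),o['tcp_rot'].round(1),o['opening'])
c=viewer.camera('wrist');T0=T_of(c,o);P=cloud(c,T0);C=c['color'];save(c,'w7.png')
Q=sel(P,C,(.55,-.22,.14),(.72,-.02,.27),(170,188),110);L=(Q-HUB)@np.c_[UU,VV,AX]
print(len(Q),L.min(0).round(4),L.max(0).round(4))
m=(L[:,2]>.02)&(L[:,2]<.074);s=least_squares(lambda p:np.hypot(L[m,0]-p[0],L[m,1]-p[1])-.012,(.065,0),loss='soft_l1',f_scale=.002);print('handle uv',s.x,'r',np.hypot(*s.x),'q',np.arctan2(-s.x[1],s.x[0]),np.median(abs(s.fun)))
dk=(C.max(-1)<50)&np.all((P>HUB-.09)&(P<HUB+.09),-1);K=(P[dk]-HUB)@np.c_[UU,VV,AX];K=K[abs(K[:,2])<.02];s=least_squares(lambda p:np.hypot(K[:,0]-p[0],K[:,1]-p[1])-.065,(0,0),loss='soft_l1',f_scale=.005);print('rim',len(K),s.x,K[:,2].mean(),K.min(0),K.max(0))
```

```text
21.25 [-16.  -14.8  -8.   68.5   9.4 -16.8] [ 0.584 -0.123  0.308] [ 179.9   29.7 -176.9] 0.08547116799614972
1816 [-0.0082 -0.0627  0.0034] [0.0738 0.067  0.0807]
handle uv [ 0.06435214 -0.0040215 ] r 0.06447766960516423 q 0.06241095649839868 0.00015424759354240418
rim 9783 [-0.00030342 -0.00029028] 0.006384240364531766 [-0.07109243 -0.06984216 -0.01999688] [0.06694282 0.06884125 0.01847977]
```

View pics/w7.png

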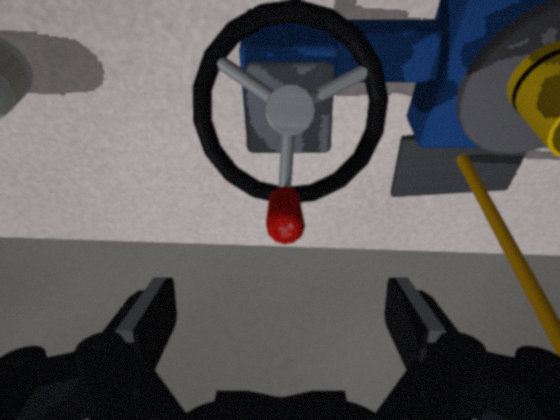

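The view shows the red handle at (286,215) at the far side of the rim, with the hub at (290,108). The rim fit agrees with the stand model to under 1 mm, and q is about 0.06.

```bash
cat >> h.py <<'E'
def arc(q0,q1,n):
    q=np.linspace(q0,q1,n+1);o=-6.5*np.c_[np.diff(np.cos(q)),np.diff(np.sin(q))]
    for i in range(0,n,5): print(round(q[min(i+5,n)],2),[[round(a,2),round(b,2),0] for a,b in o[i:i+5]])
def wq():
    T=cur();p=(T[:3,3]+.003*T[:3,2]-HUB)@np.c_[UU,VV,AX];print('uva',p.round(4),'r',np.hypot(p[0],p[1]).round(4),'q',np.arctan2(-p[1],p[0]).round(3))
E
python3 - <<'E'
from h import *
T=plan(cur(),pose(hand(.062,.047),60,3.3),2)
arc(.062,2.062,10)
E
```

```text
N 6 off [0.04, 0.04, 1.76] tw [0.0, -0.001, -0.0] mid [0.616, -0.118, 0.246] end [0.633, -0.116, 0.216]
1.06 [[np.float64(0.21), np.float64(-1.28), 0], [np.float64(0.46), np.float64(-1.21), 0], [np.float64(0.69), np.float64(-1.1), 0], [np.float64(0.9), np.float64(-0.94), 0], [np.float64(1.06), np.float64(-0.74), 0]]
2.06 [[np.float64(1.19), np.float64(-0.52), 0], [np.float64(1.27), np.float64(-0.27), 0], [np.float64(1.3), np.float64(-0.01), 0], [np.float64(1.27), np.float64(0.25), 0], [np.float64(1.2), np.float64(0.49), 0]]
```

Emit:
move_arm(offset=[[0.04,0.04,1.8],[0.04,0.04,1.8],[0.04,0.04,1.8],[0.04,0.04,1.8],[0.04,0.04,1.8]], twist=[[0,0,0],[0,0,0],[0,0,0],[0,0,0],[0,0,0]], grip=[1,1,1,1,1])

```text
time: 21.8
ee_pos: [0.6247, -0.1142, 0.2305]
tcp_rot: [179.9, 29.9, -176.6]
wrist_force: [0.5, -0.3, 0.1]
opening: 0.0854
grasp_force: 0.0
```

Emit:
move_arm(offset=[[0.04,0.04,1.6],[0,0,0],[0,0,0]], twist=[[0,0,0],[0,0,0],[0,0,0]], grip=[1,1,1])

```text
time: 22.1
ee_pos: [0.6318, -0.1136, 0.2173]
tcp_rot: [179.9, 29.9, -176.6]
wrist_force: [0.0, -0.3, 0.7]
opening: 0.0853
grasp_force: 0.0
```

Run:
```python
from h import *
wq();o=bot.get_obs();print(o['time'],o['tcp_rot'].round(1),o['wrist_force'].round(1),o['q'].round(1))
T=plan(cur(),pose(hand(.062,.047),60,3.3),2)
```

```text
uva [ 0.0649 -0.0017  0.0488] r 0.0649 q 0.026
22.1 [ 179.9   29.9 -176.6] [ 0.  -0.3  0.7] [-13.6 -10.1 -14.3  57.1   8.4 -14.8]
 N 1 off [0.0, -0.24, 0.18] tw [0.001, -0.002, 0.001] mid [0.633, -0.116, 0.216] end [0.633, -0.116, 0.216]
```

Emit:
move_arm(offset=[[0,-0.24,0.1],[0,0,0],[0,0,0],[0,0,0],[0,0,0]], twist=[[0,0,0],[0,0,0],[0,0,0],[0,0,0],[0,0,0]], grip=[1,0.05,0.05,0.05,0.05], force=50)

```text
time: 22.6
ee_pos: [0.6325, -0.1166, 0.2168]
tcp_rot: [180.0, 29.9, -176.7]
wrist_force: [-0.7, -0.4, -0.6]
opening: 0.0283
grasp_force: 0.0
```

Emit:
move_arm(offset=[[0,0,0],[0,0,0],[0,0,0]], twist=[[0,0,0],[0,0,0],[0,0,0]], grip=[0.05,0.05,0.05])

```text
time: 22.9
ee_pos: [0.6325, -0.1166, 0.2169]
tcp_rot: [180.0, 29.9, -176.7]
wrist_force: [-4.8, 0.5, 3.9]
opening: 0.0226
grasp_force: 48.8
```

Run:
```python
from h import *
wq();o=bot.get_obs();print(o['time'],o['opening'],o['grasp_force'],o['wrist_force'].round(1))
```

```text
uva [ 0.0651 -0.0047  0.0482] r 0.0653 q 0.072
22.9 0.022645050231020734 48.79406422376633 [-4.8  0.5  3.9]
```

Emit:
move_arm(offset=[[0.1,-0.64,0],[0.33,-1.25,0],[0.57,-1.16,0],[0.8,-1.03,0],[1.0,-0.85,0]], twist=[[0,0,0],[0,0,0],[0,0,0],[0,0,0],[0,0,0]], grip=[0.05,0.05,0.05,0.05,0.05])

```text
time: 23.4
ee_pos: [0.612, -0.167, 0.2035]
tcp_rot: [179.9, 30.1, -176.6]
wrist_force: [0.9, 5.4, 4.3]
opening: 0.0229
grasp_force: 49.1
```

Run:
```python
from h import *
wq();o=bot.get_obs();print(o['time'],o['opening'],o['grasp_force'],o['wrist_force'].round(1),o['q'].round(1))
arc(.962,4.162,15)
```

```text
uva [ 0.0382 -0.0538  0.0483] r 0.066 q 0.953
23.4 0.022912383761664802 49.0602171421051 [0.9 5.4 4.3] [-20.  -10.4 -16.   56.5  11.6 -20.6]
2.03 [[np.float64(1.21), np.float64(-0.67), 0], [np.float64(1.33), np.float64(-0.39), 0], [np.float64(1.38), np.float64(-0.1), 0], [np.float64(1.37), np.float64(0.19), 0], [np.float64(1.3), np.float64(0.48), 0]]
3.1 [[np.float64(1.17), np.float64(0.74), 0], [np.float64(0.99), np.float64(0.97), 0], [np.float64(0.76), np.float64(1.16), 0], [np.float64(0.5), np.float64(1.29), 0], [np.float64(0.21), np.float64(1.37), 0]]
4.16 [[np.float64(-0.08), np.float64(1.38), 0], [np.float64(-0.37), np.float64(1.33), 0], [np.float64(-0.65), np.float64(1.22), 0], [np.float64(-0.89), np.float64(1.06), 0], [np.float64(-1.1), np.float64(0.85), 0]]
```

Forces are small and the hand follows the circle.

Emit:
move_arm(offset=[[1.21,-0.67,0],[1.33,-0.39,0],[1.38,-0.1,0],[1.37,0.19,0],[1.3,0.48,0]], twist=[[0,0,0],[0,0,0],[0,0,0],[0,0,0],[0,0,0]], grip=[0.05,0.05,0.05,0.05,0.05])

```text
time: 23.9
ee_pos: [0.5547, -0.176, 0.1702]
tcp_rot: [-180.0, 30.0, -176.7]
wrist_force: [5.4, 2.2, 3.2]
opening: 0.023
grasp_force: 49.4
```

Emit:
move_arm(offset=[[1.17,0.74,0],[0.99,0.97,0],[0.76,1.16,0],[0.5,1.29,0],[0.21,1.37,0]], twist=[[0,0,0],[0,0,0],[0,0,0],[0,0,0],[0,0,0]], grip=[0.05,0.05,0.05,0.05,0.05])

```text
time: 24.4
ee_pos: [0.52, -0.1227, 0.1519]
tcp_rot: [-179.9, 30.0, -176.7]
wrist_force: [10.3, -5.1, -1.2]
opening: 0.0227
grasp_force: 49.3
```

Run:
```python
from h import *
wq();o=bot.get_obs();print(o['time'],o['opening'],o['grasp_force'],o['wrist_force'].round(1),o['q'].round(1),o['tcp_rot'].round(1))
arc(3.1,6.3,15)
```

```text
uva [-0.065  -0.0043  0.0483] r 0.0651 q 3.076
24.4 0.02273183399262924 49.33466166257858 [10.3 -5.1 -1.2] [-18.5 -25.  -32.7  54.   10.6 -19.1] [-179.9   30.  -176.7]
4.17 [[np.float64(-0.09), np.float64(1.38), 0], [np.float64(-0.38), np.float64(1.33), 0], [np.float64(-0.65), np.float64(1.22), 0], [np.float64(-0.9), np.float64(1.05), 0], [np.float64(-1.1), np.float64(0.84), 0]]
5.23 [[np.float64(-1.25), np.float64(0.59), 0], [np.float64(-1.35), np.float64(0.31), 0], [np.float64(-1.38), np.float64(0.02), 0], [np.float64(-1.36), np.float64(-0.28), 0], [np.float64(-1.27), np.float64(-0.56), 0]]
6.3 [[np.float64(-1.12), np.float64(-0.81), 0], [np.float64(-0.92), np.float64(-1.03), 0], [np.float64(-0.68), np.float64(-1.2), 0], [np.float64(-0.41), np.float64(-1.32), 0], [np.float64(-0.12), np.float64(-1.38), 0]]
```

Emit:
move_arm(offset=[[-0.09,1.38,0],[-0.38,1.33,0],[-0.65,1.22,0],[-0.9,1.05,0],[-1.1,0.84,0]], twist=[[0,0,0],[0,0,0],[0,0,0],[0,0,0],[0,0,0]], grip=[0.05,0.05,0.05,0.05,0.05])

```text
time: 24.9
ee_pos: [0.5428, -0.063, 0.1669]
tcp_rot: [-179.9, 29.8, -176.7]
wrist_force: [-3.0, -8.3, 2.6]
opening: 0.0227
grasp_force: 50.2
```

Emit:
move_arm(offset=[[-1.25,0.59,0],[-1.35,0.31,0],[-1.38,0.02,0],[-1.36,-0.28,0],[-1.27,-0.56,0]], twist=[[0,0,0],[0,0,0],[0,0,0],[0,0,0],[0,0,0]], grip=[0.05,0.05,0.05,0.05,0.05])

```text
time: 25.4
ee_pos: [0.6, -0.0577, 0.1999]
tcp_rot: [179.9, 29.8, -176.7]
wrist_force: [-11.7, 1.9, 6.8]
opening: 0.0227
grasp_force: 51.0
```

Run:
```python
from h import *
wq();o=bot.get_obs();print(o['time'],o['opening'],o['grasp_force'],o['wrist_force'].round(1),o['q'].round(1),o['tcp_rot'].round(1))
c=viewer.camera('scene');P=cloud(c,T_of(c));C=c['color'];cv2.imwrite('pics/s4c.png',cv2.resize(C[130:290,200:360,::-1],None,fx=3.5,fy=3.5,interpolation=2))
Q=sel(P,C,(.5,.03,.17),(.66,.17,.25),(15,35),100);print('beaker',fitc(Q,.03,(.588,.098)),Q[:,2].max())
```

```text
uva [0.0315 0.056  0.048 ] r 0.0642 q -1.058
25.4 0.02265486074252448 50.96893697977066 [-11.7   1.9   6.8] [ -8.  -16.1 -21.1  55.7   5.7  -9.9] [ 179.9   29.8 -176.7]
beaker (array([0.5876, 0.0952]), 441, np.float64(0.0017)) 0.24566602536750148
```

View pics/s4c.png

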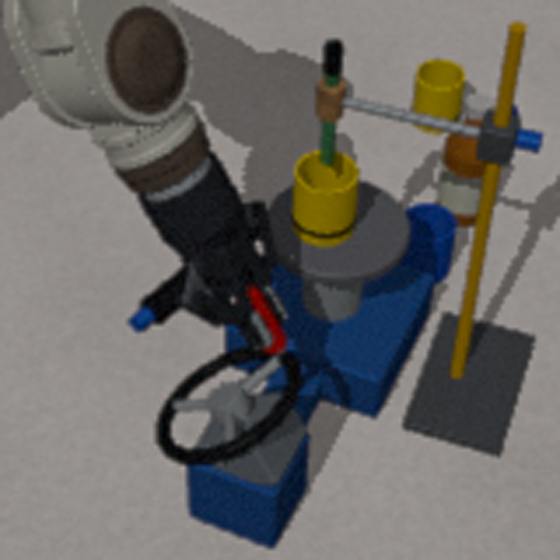

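The picture shows the plate raised, with the probe (crop (327,150)) starting into the centre of the yellow beaker at (325,190). The handle is firmly gripped at (265,320). I continue.

Emit:
move_arm(offset=[[-1.12,-0.81,0],[-0.92,-1.03,0],[-0.68,-1.2,0],[-0.41,-1.32,0],[-0.12,-1.38,0]], twist=[[0,0,0],[0,0,0],[0,0,0],[0,0,0],[0,0,0]], grip=[0.05,0.05,0.05,0.05,0.05])

```text
time: 25.95
ee_pos: [0.6324, -0.1134, 0.2169]
tcp_rot: [179.9, 30.0, -176.6]
wrist_force: [-4.1, 6.1, 6.1]
opening: 0.0228
grasp_force: 50.5
```

Run:
```python
from h import *
wq();o=bot.get_obs();print(o['time'],o['grasp_force'],o['wrist_force'].round(1))
arc(6.3,7.3,5);arc(7.3,7.7,5)
```

```text
uva [ 0.0652 -0.0014  0.0482] r 0.0652 q 0.022
25.95 50.52629202604294 [-4.1  6.1  6.1]
7.3 [[np.float64(0.15), np.float64(-1.29), 0], [np.float64(0.4), np.float64(-1.23), 0], [np.float64(0.64), np.float64(-1.13), 0], [np.float64(0.85), np.float64(-0.98), 0], [np.float64(1.03), np.float64(-0.79), 0]]
7.7 [[np.float64(0.45), np.float64(-0.26), 0], [np.float64(0.47), np.float64(-0.22), 0], [np.float64(0.49), np.float64(-0.18), 0], [np.float64(0.5), np.float64(-0.14), 0], [np.float64(0.51), np.float64(-0.1), 0]]
```

Emit:
move_arm(offset=[[0.15,-1.29,0],[0.4,-1.23,0],[0.64,-1.13,0],[0.85,-0.98,0],[1.03,-0.79,0]], twist=[[0,0,0],[0,0,0],[0,0,0],[0,0,0],[0,0,0]], grip=[0.05,0.05,0.05,0.05,0.05])

```text
time: 26.45
ee_pos: [0.6089, -0.1697, 0.2017]
tcp_rot: [180.0, 30.0, -176.6]
wrist_force: [1.1, 5.8, 4.7]
opening: 0.0228
grasp_force: 50.4
```

Emit:
move_arm(offset=[[0.45,-0.26,0],[0.47,-0.22,0],[0,0,0]], twist=[[0,0,0],[0,0,0],[0,0,0]], grip=[0.05,0.05,0.05])

```text
time: 26.75
ee_pos: [0.6004, -0.1753, 0.1965]
tcp_rot: [180.0, 29.9, -176.7]
wrist_force: [-1.9, -0.2, 5.8]
opening: 0.0228
grasp_force: 50.5
```

Run:
```python
from h import *
wq();o=bot.get_obs();print(o['time'],o['grasp_force'],o['wrist_force'].round(1))
```

```text
uva [ 0.0242 -0.0614  0.0482] r 0.066 q 1.196
26.75 50.54774343967438 [-1.9 -0.2  5.8]
```

Emit:
move_arm(offset=[[0.25,-0.1,0],[0.2,-0.07,0],[0,0,0]], twist=[[0,0,0],[0,0,0],[0,0,0]], grip=[0.05,0.05,0.05])

```text
time: 27.05
ee_pos: [0.5986, -0.1762, 0.1956]
tcp_rot: [180.0, 30.2, -176.6]
wrist_force: [12.8, 4.7, 3.6]
opening: 0.0226
grasp_force: 49.8
```

Emit:
move_arm(offset=[[0.2,-0.06,0],[0,0,0]], twist=[[0,0,0],[0,0,0]], grip=[0.05,0.05])

```text
time: 27.25
ee_pos: [0.5983, -0.1763, 0.1956]
tcp_rot: [180.0, 30.3, -176.5]
wrist_force: [24.6, 6.9, 2.8]
opening: 0.0229
grasp_force: 49.9
```

Run:
```python
from h import *
wq();o=bot.get_obs();print(o['time'],o['grasp_force'],o['wrist_force'].round(1))
```

```text
uva [ 0.0219 -0.0623  0.0485] r 0.066 q 1.232
27.25 49.86774891614914 [24.6  6.9  2.8]
```

The stop is reached: force rose to 25 N with no further motion. Now I release and withdraw along the axis.

Emit:
move_arm(offset=[[0,0,0],[0,0,0],[0,0,0],[0,0,0],[0,0,0]], twist=[[0,0,0],[0,0,0],[0,0,0],[0,0,0],[0,0,0]], grip=[1,1,1,1,1])

```text
time: 27.75
ee_pos: [0.5952, -0.1776, 0.1929]
tcp_rot: [180.0, 29.9, -176.7]
wrist_force: [0.5, -0.0, -0.8]
opening: 0.0852
grasp_force: 0.0
```

Emit:
move_arm(offset=[[0,0,-1],[0,0,-2],[0,0,-3],[0,0,-3],[0,0,-3]], twist=[[0,0,0],[0,0,0],[0,0,0],[0,0,0],[0,0,0]], grip=[1,1,1,1,1])

```text
time: 28.25
ee_pos: [0.5347, -0.1809, 0.299]
tcp_rot: [180.0, 29.9, -176.7]
wrist_force: [1.1, 0.2, 0.5]
opening: 0.0855
grasp_force: 0.0
```

Emit:
move_arm(offset=[[0,-1,-2],[0,0,0],[0,0,0]], twist=[[0,0,0],[0,0,0],[0,0,0]], grip=[1,1,1])

```text
time: 28.55
ee_pos: [0.5263, -0.1918, 0.3148]
tcp_rot: [180.0, 29.9, -176.7]
wrist_force: [0.5, 0.2, -1.1]
opening: 0.085
grasp_force: 0.0
```

Run:
```python
from h import *
o=bot.get_obs();print(o['time'],o['ee_pos'].round(3),o['wrist_force'].round(1))
c=viewer.camera('wrist');P=cloud(c,T_of(c,o));C=c['color']
Q=sel(P,C,(.5,-.22,.12),(.72,-.02,.27),(170,188),110);L=(Q-HUB)@np.c_[UU,VV,AX];m=(L[:,2]>.02)&(L[:,2]<.074)
s=least_squares(lambda p:np.hypot(L[m,0]-p[0],L[m,1]-p[1])-.012,(.022,-.06),loss='soft_l1',f_scale=.002);print('handle q',np.arctan2(-s.x[1],s.x[0])+2*np.pi,np.hypot(*s.x),m.sum())
for n in('scene','side'):
    c=viewer.camera(n);P=cloud(c,T_of(c));C=c['color'];save(c,n+'9.png')
    Q=sel(P,C,(.5,.03,.212),(.66,.17,.27),(15,35),100);print('beaker',fitc(Q,.03,(.588,.098)),sel(P,C,(.5,.03,.2),(.66,.17,.29),(15,35),100)[:,2].max())
    Q=sel(P,C,(.4,-.5,.02),(.6,-.3,.07),None,0,60,60);print('rinse',fitc(Q,.03,(.5,-.405)))
    m=np.all((P>(.55,-.55,.03))&(P<(.8,-.3,.085)),-1);print('jar',fitc(P[m],.034,(.65,-.43)))
    Q=sel(P,C,(.55,.2,.01),(.75,.42,.2),(3,14),120); print('bottle',Q.mean(0).round(3),len(Q))
    m=np.all((P>(.35,-.1,.008))&(P<(.5,.25,.035)),-1)&(C.max(-1)<120);print('pip',cv2.minAreaRect(np.ascontiguousarray(P[m][:,:2],dtype=np.float32)))
a=cv2.imread('pics/scene9.png')[110:410,130:400];b=cv2.imread('pics/side9.png')[90:390,160:430]
cv2.imwrite('pics/fin.png',cv2.resize(cv2.hconcat([a,b]),None,fx=1.45,fy=1.45,interpolation=2))
```

```text
28.55 [ 0.526 -0.192  0.315] [ 0.5  0.2 -1.1]
handle q 7.510314770883319 0.06468720368392447 500
beaker (array([0.5872, 0.0957]), 324, np.float64(0.0015)) 0.28031734121342333
rinse (array([ 0.5014, -0.4083]), 353, np.float64(0.002))
jar (array([ 0.6455, -0.4159]), 280, np.float64(0.0019))
bottle [0.642 0.338 0.105] 21
pip ((0.4370002746582031, 0.12038624286651611), (0.2136325091123581, 0.04814966395497322), 86.45417785644531)
  return _methods._mean(a, axis=axis, dtype=dtype,
  ret = ret.dtype.type(ret / rcount)
Traceback (most recent call last):
ValueError: zero-size array to reduction operation maximum which has no identity
```

```bash
python3 -c "
import cv2
a=cv2.imread('pics/scene9.png')[110:410,130:400];cv2.imwrite('pics/fin.png',cv2.resize(a,None,fx=1.95,fy=1.95,interpolation=2))"
```

```text
(no output)
```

View pics/fin.png

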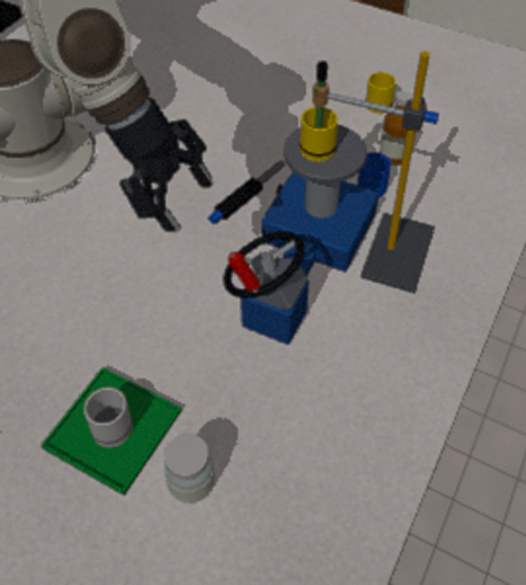

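The picture shows the rinse beaker standing in the tray at (108,415). The sample beaker is on the raised plate with the probe dipped in at (320,130), the handle is at the stop, the bystanders are unmoved, and the gripper is clear.

```bash
python3 -c "
from workcell import bot
print(bot.job_done())"
```

```text
the job is handed in; nothing more can be done
None
```

The job is done and handed in at about 29 s: the rinse beaker stands in the green tray, the sample beaker is on the plate under the probe, and the wheel is at its upper stop (q ≈ 7.51) with the probe dipped in and the handle released.

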